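Load hair rollers onto the carrying rod

TASK

Take the loading rod from its stand by the handle, thread it through the three hair rollers lying in the tray, and push on gently until its collar presses all three tight together against the tray's backstop; hold them pressed with 4 to 8 N for about half a second, and never push a roller with 20 N or more. Then lift the whole stack off the tray and lay the loaded rod back in both rests of its stand, the rollers still close together at the collar, and let go. Leave the bottle, jar and comb alone.

Things in the scene. Friction and masses are not known exactly. Their poses are not given: they have to be found in the camera images.
- rod_grip (a point): Centre of the loading rod's dark wooden handle, 56 mm long (x) x 18 wide (y) x 26 high (z); pinch it across the 18 mm from above, firmly (75 g, centre of mass 100 mm off). x runs along the rod to the tip, z up. Along +x from here: handle ends at 28 mm, square 10 mm neck to 88, collar (22 mm diameter) 88 to 94, round shaft (10 mm diameter) to 247, cone to a 3.6 mm tip at 259. All coaxial.
- rod_tip (a point): Tip of the loading rod, 259 mm along +x from the handle's centre, on its axis. At the start the rod lies in the stand's two rests.
- tray: Fixed wooden tray 190 mm (x) x 60 (y), base 22 high, with a V trough along x; origin at the centre of the underside, z up. Near +x an aluminium backstop (58 high, 82 wide over its knobs) straddles it; rollers stop against it, the rod passes its 13 mm slot, open at the top. The backstop's face is NOT measured: anywhere from x = +45 to +76 mm. It is rigid: it must be felt, slowly.
- trough_mouth (a point): Open end of the tray's trough, at x = -95 mm, y = 0 of the tray, on the axis of the rollers' bores, 46 mm above the table. x points into the trough: the rod goes in here, moving along +x. The trough's edges end 3 mm below the axis, 41 mm apart inside.
- roller1_center (a point): Hair roller nearest the open end: hard grey tube with dark ribs, 34 mm outer diameter, 36 mm long, 13 mm bore right through, about 30 g, loose in the trough (slides under 2 N). Point: middle of its bore; x is its axis. Closed up against the collar, the three centres lie 112, 148 and 184 mm from the handle's centre.
- roller2_center (a point): Middle hair roller, the same. Gaps of 2 to 17 mm lie between the rollers at the start.
- roller3_center (a point): Hair roller nearest the backstop, the same. At the start it stands 5 to 44 mm short of the backstop.
- stand_home (a point): Where the handle's centre lies when the rod rests in the fixed wooden stand, 75 mm above the table; x along the rod to the tip, z up. Two 8 mm thick rests with 13 mm wide flared slots, open on top, lie 64 mm (for the neck) and 226 mm (for the shaft beyond the rollers) along +x; slot floors 70 mm, tops 95 mm above the table. The loaded rod may lie up to 12 mm off along x.
- spray_bottle: Bystander: amber bottle with black cap, 50 mm diameter, 160 mm tall; origin at the centre of its underside. Leave it.
- cream_jar: Bystander: low jar, 64 mm diameter, 50 mm tall; origin at the centre of its underside. Leave it.
- comb: Bystander: black comb 170 mm long lying flat; origin at its underside. Leave it.
Mind the look-alikes: they are no part of the job. What is shaped like the part that bears roller1_center but green or pink is not meant. Leave any turquoise look-alike of the tray alone.

How it is judged:
By the outcome, as a careful person would: the job done as asked, in the order asked, and still so for the second after the job is handed in, with the robot touching nothing.
It also fails if it takes over 67 s, if anything falls off the work surface, if the arm or the gripper's body presses on something with over 40 N, if the wrist force passes 120 N, or if a joint passes its speed limit or range.

ROBOT

A 6-joint arm with a two-finger parallel gripper is mounted at the origin on the work surface. World frame = base frame: x ahead of the robot, y to its left, z up, the work surface at z = 0. Lengths are in m, angles in rad, forces in N, time in s.
With the tool pointing down it reaches from about 0.225 to 0.725 m from the base axis. Payload 3.1 kg.
Tool frame: the origin (TCP) lies midway between the tips of the shut fingers; the grasp point (between the pads) lies 19 mm behind it (ctrl.hold_point_z is the distance from the TCP to the grasp point, in m); z points along the fingers, x is the direction in which the jaws open and shut, and the axes are right-handed (so a half turn about z gives the same grasp; the last joint's range is limited). The gripper opens to 85 mm and grips with 20 to 120 N. Pads are 22 mm wide; open, the fingers measure 114 mm over their backs; the gripper's body (76 mm by 85 mm) begins 54 mm behind the grasp point. The pads swing forward as they close: fully open they stand 13 mm farther back than shut.
Start: joints at [1.113, 0.048, 0.099, 1.622, 0, 1.443], TCP at [0.17, 0.497, 0.2] pointing down, gripper open.
Joint ranges: [-2.91, 2.91], [-0.99, 1.94], [-1.21, 1.42], [-2.12, 2.29], [-1.49, 1.47], [-3.14, 3.14]. Speed limits (rad/s): [2.79, 2.79, 3.14, 3.14, 3.14, 3.14].

INTERFACE

Orientations are given as a unit quaternion [w, x, y, z].
In Python, from rig import ctrl gives the robot as it stands. The module is installed in compiled form; this text tells all that it offers.
- The arm moves only by the tool send_rows, never from a script. Its argument "series" is a list that holds one entry, the list of rows, each a list of 5 numbers: the shift along the tool's x, y, z in cm, then the turn about the tool's z in degrees, then the finger opening in cm, from 0 to 8.54. A call has 1 to 5 rows; each row shifts and turns the commanded pose from where the row before left it, along the tool's axes as they then stand; what a row does not reach is not made up. A row lasts 1/8 s, in which the tool goes at most 62.5 mm and 10.7 degrees, less where a joint would pass 70% of its speed; a pose out of reach is approached as far as the arm can. A call with a gripper value outside its range is refused whole. The fingers move at their own pace and stop on an object; "force" is the grip in N (left out, the last holds). Time passes only in rows, so rows that do not move let the fingers close. It gives the time, the measured TCP pose, the force and the opening at its end, in the units of the state.
- ctrl.get_obs(): the state, without advancing time (a new reading comes with each control period).
- ctrl.capture(name): name is "scene" or "top" or "wrist"; returns a dict with "pixels" (384x512x3 uint8, red, green, blue), "fovy" (degrees; the focal length in pixels is half the picture's height over the tangent of half this angle, whatever the lens; pixels are square), "cx", "cy" (the principal point, pixels), "view" (4x4, takes a point from world to camera coordinates); the wrist camera has in their place "tool_from_camera" (4x4, takes a point from camera to tool coordinates, whose origin is the TCP and whose axes are the tool frame's). Camera axes: x right, y down, z forward; pixel columns grow to the right and rows downward; lengths in m; the calibration is good to about 2 mm. A picture is of the moment at which its call begins: read the wrist's pose just before it. There is no depth.
- ctrl.hand_in(): hands the job in, once; it reports no verdict.
Trained networks look in a picture, given as the dict that the camera call returned (one of the last four; its "shot" number tells which), for a name from the list of things; names that differ only in an ending like _2 or _b are one class to them, and where a whole thing is asked for, a point or a joint stands for the part that bears it (a point fixed in the world has none). Each returns a list of dicts, best first, with "p" (0 to 1); they miss things now and then, are a little off and sometimes report something else, mostly with a low value. They report only what shows in the picture. A call takes as long as a camera call. They do not tell look-alikes from the thing itself.
- ctrl.spot_in(picture, label): "point" ([x, y, z] in m, in the coordinates of the camera as it stood for that picture, good to about 4 mm: the middle of the surface that is visible of it).
- ctrl.outline_of(picture, label): "pixels" (384x512 bool, what is visible of it).
- ctrl.place_of(picture, label): "point" ([x, y, z] in m, in the coordinates of the camera as it stood for that picture, good to about 4 mm: a listed point, or the origin of a listed thing).
The state is a dict: "time": time; "joints": joint angles; "joint_vel": joint speeds; "joint_efforts": joint torques, N m; "tool_pos": TCP position; "eef_rot": TCP orientation; "ft_force": force on the tool from outside, world axes, zero at the start; "moment": the same for the moment, N m; "finger_gap": finger opening in m.
Only numpy, scipy, OpenCV 4.12 (cv2) and the standard library are available. Lean on these libraries where they do the work, as an engineer would, in place of code of your own. Each camera call takes 0.05 s, during which the arm holds its last target.

## Working session

There is one attempt and no reset: what is moved stays moved. The work goes in short steps, Python scripts to look and compute and a tool call to move; the robot and the scene stay as the last step left them, time stands still between calls to the robot, and variables do not carry over. Pictures are saved under pics/ and viewed, and the job is handed in when it is done.

Besides the shell and the picture viewer there is one more tool, called after "Call:" as a command line: name --argument value ..., lists and objects as JSON in quotes. send_rows: Moves the arm, as the interface text tells. Its arguments: {"type":"object","properties":{"series":{"type":"array"},"force":{"type":"number"}},"required":["series"]}

```bash
mkdir -p pics; cat > h.py <<'E'
import numpy as np, cv2
from rig import ctrl
from scipy.spatial.transform import Rotation as R
def rot(q): return R.from_quat([q[1],q[2],q[3],q[0]]).as_matrix()
def T():
    o=ctrl.get_obs(); M=np.eye(4); M[:3,:3]=rot(o['eef_rot']); M[:3,3]=o['tool_pos']; return M
def cap(n):
    M=T(); c=ctrl.capture(n)
    c['c2w']=np.linalg.inv(c['view']) if 'view' in c else M@np.array(c['tool_from_camera'])
    return c
def save(c,f): cv2.imwrite('pics/'+f,cv2.cvtColor(c['pixels'],cv2.COLOR_RGB2BGR))
def foc(c): return c['pixels'].shape[0]/2/np.tan(np.radians(c['fovy'])/2)
def w(c,p): return c['c2w'][:3,:3]@np.array(p)+c['c2w'][:3,3]
def proj(c,P):
    q=np.linalg.inv(c['c2w'])@np.append(P,1); f=foc(c); return np.array([c['cx']+f*q[0]/q[2],c['cy']+f*q[1]/q[2]])
def ray(c,uv,z):
    f=foc(c); d=c['c2w'][:3,:3]@np.array([(uv[0]-c['cx'])/f,(uv[1]-c['cy'])/f,1]); o=c['c2w'][:3,3]
    return o+d*(z-o[2])/d[2]
E
cat > a.py <<'E'
from h import *
o=ctrl.get_obs(); print({k:np.round(v,3) for k,v in o.items()})
for n in ['scene','top','wrist']:
    c=cap(n); save(c,n+'0.png'); print(n,c['fovy'],c['cx'],c['cy'],np.round(c['c2w'],3).tolist())
    for l in ['rod_grip','rod_tip','tray','trough_mouth','roller1_center','roller2_center','roller3_center','stand_home','spray_bottle','cream_jar','comb']:
        for d in ctrl.place_of(c,l)[:4]:
            print(l,round(d['p'],2),np.round(w(c,d['point']),4),np.round(proj(c,w(c,d['point']))))
E
python3 a.py
```

```text
{'time': np.float64(0.0), 'joints': array([1.113, 0.049, 0.098, 1.622, 0.   , 1.443]), 'joint_vel': array([ 0.001, -0.   ,  0.   , -0.   ,  0.   , -0.001]), 'joint_efforts': array([-0.0000e+00, -3.3878e+01,  3.2002e+01,  2.0000e-02, -0.0000e+00,
        0.0000e+00]), 'tool_pos': array([0.17 , 0.496, 0.199]), 'eef_rot': array([ 0.001,  0.814,  0.581, -0.001]), 'ft_force': array([0.512, 0.057, 0.3  ]), 'moment': array([0.016, 0.017, 0.01 ]), 'finger_gap': np.float64(0.086)}
scene 48.27062662761191 253.2692517611097 198.06895804746028 [[-0.44, 0.664, -0.605, 1.189], [0.898, 0.335, -0.285, 0.365], [0.013, -0.669, -0.744, 0.972], [0.0, 0.0, 0.0, 1.0]]
rod_grip 0.79 [ 0.6732 -0.1231  0.0743] [168. 234.]
rod_tip 0.76 [0.6833 0.1384 0.0748] [256. 276.]
tray 0.95 [ 0.2257  0.2792 -0.0023] [361. 193.]
tray 0.81 [ 4.596e-01  1.126e-01 -3.000e-04] [282. 226.]
trough_mouth 0.96 [0.1946 0.1843 0.0448] [337. 166.]
trough_mouth 0.76 [0.447  0.0183 0.0447] [254. 202.]
roller1_center 0.68 [0.3402 0.1386 0.0162] [306. 198.]
roller1_center 0.46 [0.4515 0.0383 0.0481] [260. 204.]
roller1_center 0.44 [0.5
[... 1076 characters left out ...]
ller1_center 0.56 [0.5549 0.0688 0.018 ] [233. 164.]
roller1_center 0.48 [0.3398 0.1383 0.0189] [204. 241.]
roller2_center 0.67 [0.4543 0.0873 0.0517] [224. 198.]
roller3_center 0.51 [0.4649 0.127  0.0447] [210. 194.]
roller3_center 0.35 [0.4548 0.0882 0.0487] [224. 198.]
spray_bottle 0.86 [0.5902 0.3803 0.0016] [124. 149.]
cream_jar 0.81 [ 0.6944 -0.365   0.0018] [385. 123.]
comb 0.71 [0.4417 0.3848 0.0031] [118. 201.]
wrist 64.55071696382399 250.3717157215051 188.62888610305964 [[0.323, 0.908, 0.268, 0.103], [0.946, -0.31, -0.091, 0.519], [0.001, 0.283, -0.959, 0.373], [0.0, 0.0, 0.0, 1.0]]
tray 0.89 [ 0.2292  0.2808 -0.0016] [115. 249.]
trough_mouth 0.86 [0.2016 0.1887 0.0463] [ 19. 270.]
```

```bash
python3 -c "
import cv2
a=cv2.imread('pics/top0.png');cv2.imwrite('pics/t1.png',cv2.resize(a[80:320,90:410],(800,600),interpolation=3))
a=cv2.imread('pics/scene0.png');cv2.imwrite('pics/s1.png',cv2.resize(a[120:330,120:400],(800,600),interpolation=3))"
```

```text
(no output)
```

View pics/t1.png

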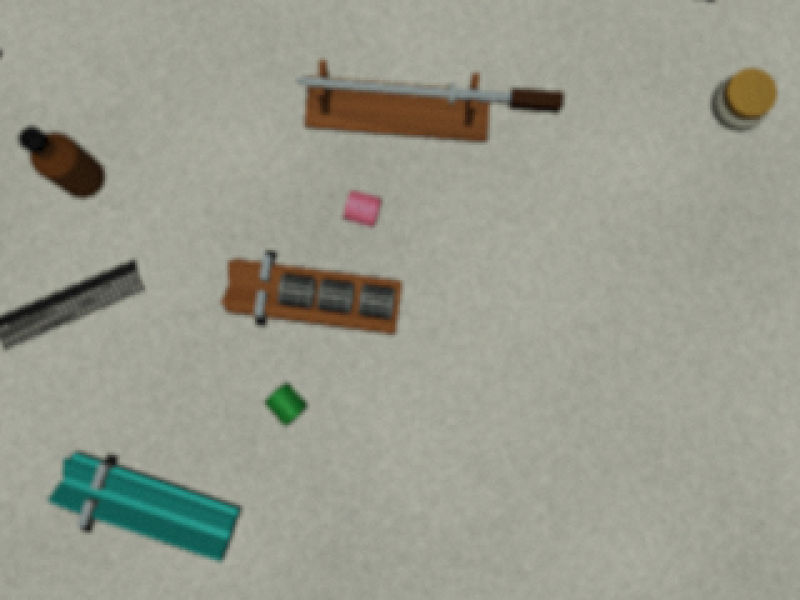

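View pics/s1.png

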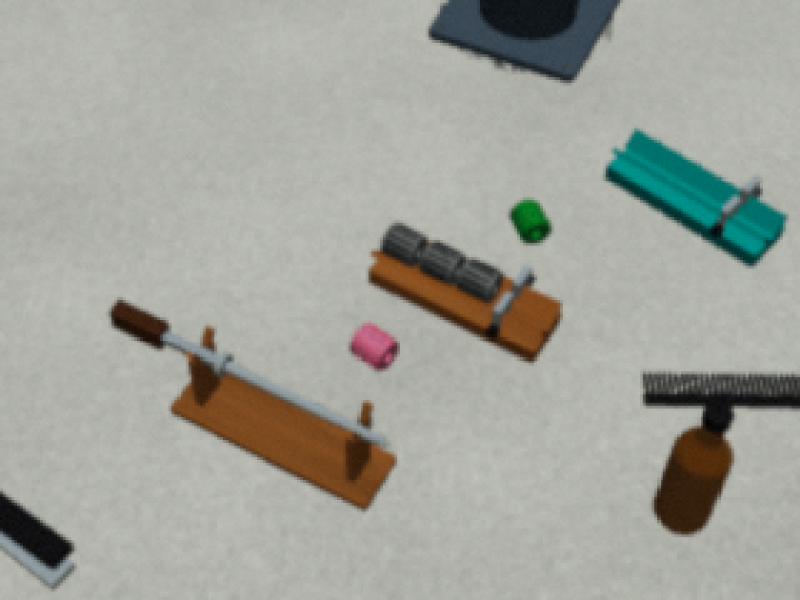

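```bash
cat > plan.py <<'E'
from h import *
import sys
# plan.py x y z heading_deg gap_cm [nmin]: rows to bring the TCP there, tool-x heading
def plan(t,hd,gap,n=1):
    M=T(); p=M[:3,3]; h0=np.degrees(np.arctan2(M[1,0],M[0,0])); dh=(hd-h0+180)%360-180
    d=np.array(t)-p; n=max(n,int(np.ceil(np.linalg.norm(d)/0.06)),int(np.ceil(abs(dh)/10)))
    print('from',np.round(p,4),'h',round(h0,2),'tilt',np.round(M[:3,2],4),'n',n)
    rows=[]
    for i in range(n):
        a=np.radians(h0+dh*i/n); x=np.array([np.cos(a),np.sin(a),0]); y=np.array([np.sin(a),-np.cos(a),0]); s=d/n*100
        rows.append([round(float(s@x),2),round(float(s@y),2),round(float(-s[2]),2),round(-dh/n,2),gap])
    for i in range(0,n,5): print(rows[i:i+5])
if __name__=='__main__':
    v=[float(a) for a in sys.argv[1:]]; plan(v[:3],v[3],v[4],int(v[5]) if len(v)>5 else 1)
E
python3 plan.py 0.56 0.05 0.25 -4 8.5
```

```text
from [0.17   0.4967 0.2004] h 71.1 tilt [ 0.  0. -1.] n 10
[[-2.96, 5.14, -0.5, np.float64(7.51), 8.5], [-2.27, 5.48, -0.5, np.float64(7.51), 8.5], [-1.53, 5.73, -0.5, np.float64(7.51), 8.5], [-0.77, 5.88, -0.5, np.float64(7.51), 8.5], [0.01, 5.93, -0.5, np.float64(7.51), 8.5]]
[[0.78, 5.88, -0.5, np.float64(7.51), 8.5], [1.54, 5.73, -0.5, np.float64(7.51), 8.5], [2.28, 5.47, -0.5, np.float64(7.51), 8.5], [2.97, 5.13, -0.5, np.float64(7.51), 8.5], [3.62, 4.7, -0.5, np.float64(7.51), 8.5]]
```

Call:
send_rows --series '[[[-3,5.1,-0.5,7.5,8.5],[-2.3,5.5,-0.5,7.5,8.5],[-1.5,5.7,-0.5,7.5,8.5],[-0.8,5.9,-0.5,7.5,8.5],[0,5.9,-0.5,7.5,8.5]]]'

```text
time: 2.42
tool_pos: [0.3654, 0.2716, 0.2258]
eef_rot: [-0.0, 0.958, 0.287, 0.001]
ft_force: [1.0, 0.5, -0.5]
finger_gap: 0.0847
```

Call:
send_rows --series '[[[0.8,5.9,-0.5,7.5,8.5],[1.5,5.7,-0.5,7.5,8.5],[2.3,5.5,-0.5,7.5,8.5],[3,5.1,-0.5,7.5,8.5],[3.6,4.7,-0.5,7.5,8.5]]]'

```text
time: 3.05
tool_pos: [0.5609, 0.0484, 0.2507]
eef_rot: [-0.0, 0.999, -0.036, 0.0]
ft_force: [0.9, 0.7, 0.2]
finger_gap: 0.085
```

Call:
send_rows --series '[[[0,0,0,0,8.5],[0,0,0,0,8.5]]]'

```text
time: 3.3
tool_pos: [0.5594, 0.0501, 0.2501]
eef_rot: [-0.0, 0.999, -0.034, -0.001]
ft_force: [-0.4, 0.6, 0.8]
finger_gap: 0.085
```

```bash
cat > b.py <<'E'
from h import *
import sys
c=cap('wrist'); save(c,sys.argv[1]); print(T()[:3,3].round(4), ctrl.get_obs()['time'])
for l in ['rod_grip','rod_tip','tray','trough_mouth','roller1_center','roller2_center','roller3_center','stand_home']:
    for d in ctrl.place_of(c,l)[:3]:
        print(l,round(d['p'],2),np.round(w(c,d['point']),4),np.round(proj(c,w(c,d['point']))))
np.save('c.npy',c,allow_pickle=True)
E
python3 b.py w1.png
```

```text
[0.5591 0.0507 0.2505] 3.35
rod_grip 0.55 [ 0.6713 -0.1276  0.0753] [343. 290.]
rod_tip 0.63 [0.684  0.1393 0.0696] [358.  74.]
tray 0.97 [ 0.4583  0.1115 -0.003 ] [172. 112.]
trough_mouth 0.58 [0.4513 0.0159 0.0464] [168. 190.]
roller1_center 0.75 [0.5592 0.0607 0.0177] [249. 147.]
roller1_center 0.68 [0.3408 0.1389 0.0134] [76. 97.]
roller2_center 0.75 [0.4543 0.0838 0.0425] [163. 137.]
roller3_center 0.74 [0.4609 0.1324 0.048 ] [162.  95.]
```

View pics/w1.png

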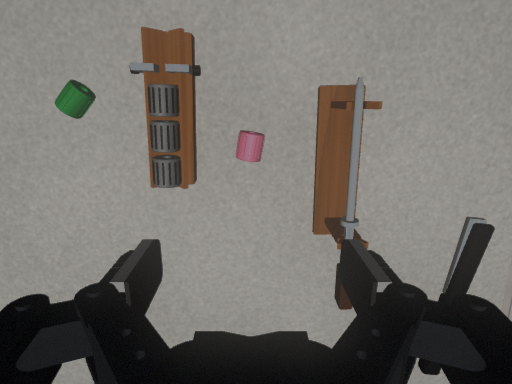

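```bash
python3 -c "
import cv2
a=cv2.imread('pics/w1.png');cv2.imwrite('pics/w1a.png',cv2.resize(a[20:200,120:270],(667,800)[::1],interpolation=3)[:600] if 0 else cv2.resize(a[20:200,125:275],(500,600),interpolation=3))
cv2.imwrite('pics/w1b.png',cv2.resize(a[65:315,300:400],(240,600),interpolation=3))"
```

```text
(no output)
```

View pics/w1a.png

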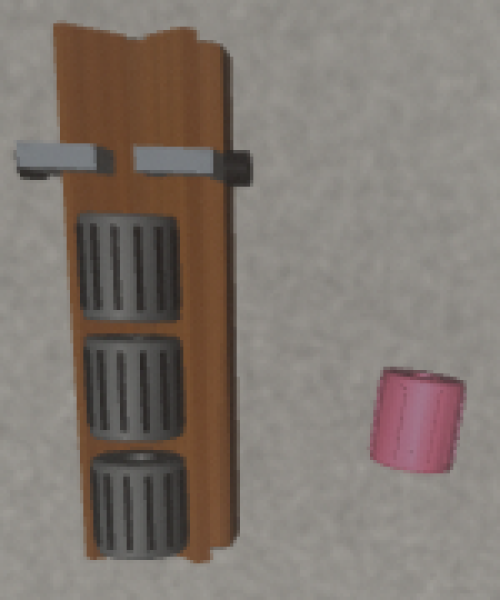

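View pics/w1b.png

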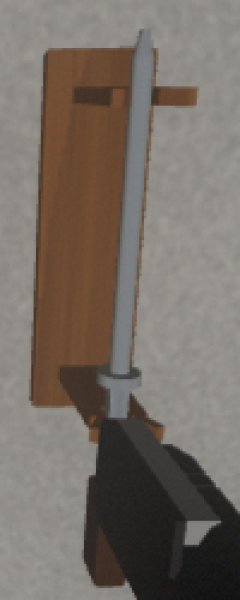

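```bash
cat > m.py <<'E'
from h import *
c=np.load('c.npy',allow_pickle=True).item()
A=lambda x,y:(125+x/3.333,20+y/3.333); B=lambda x,y:(300+x/2.4,65+y/2.4)
for n,uv,z in [('slot',A(115.5,157),.058),('r1',A(139.5,508),.046),('r2',A(135,387),.046),('r3',A(129,268),.046),('tip',B(144,30),.075),('shaft hi',B(141,120),.075),('shaft lo',B(121.5,360),.075),('collar',B(120,372),.08),('handle l',B(88,476),.088),('handle end top',B(104,570),.088)]:
    print(n,ray(c,uv,z).round(4))
E
python3 m.py
```

```text
slot [0.466  0.1624 0.058 ]
r1 [0.4531 0.0392 0.046 ]
r2 [0.458  0.0847 0.046 ]
r3 [0.462  0.1267 0.046 ]
tip [0.6845 0.1356 0.075 ]
shaft hi [0.6844 0.0962 0.075 ]
shaft lo [ 0.6784 -0.0227  0.075 ]
collar [ 0.6762 -0.0271  0.08  ]
handle l [ 0.6586 -0.0804  0.088 ]
handle end top [ 0.6679 -0.1379  0.088 ]
```

```bash
python3 plan.py 0.671 -0.123 0.15 -3 5
```

```text
from [0.5594 0.0506 0.2507] h -3.84 tilt [ 4.e-04 -1.e-04 -1.e+00] n 4
[[3.07, 4.14, 2.52, np.float64(-0.21), 5.0], [3.06, 4.15, 2.52, np.float64(-0.21), 5.0], [3.04, 4.17, 2.52, np.float64(-0.21), 5.0], [3.03, 4.18, 2.52, np.float64(-0.21), 5.0]]
```

Call:
send_rows --series '[[[3.1,4.1,2.5,-0.2,5],[3.1,4.2,2.5,-0.2,5],[3.0,4.2,2.5,-0.2,5],[3.0,4.2,2.5,-0.2,5],[0,0,0,0,5]]]'

```text
time: 4.38
tool_pos: [0.6697, -0.1273, 0.1441]
eef_rot: [-0.001, 1.0, -0.029, -0.004]
ft_force: [-1.2, 0.0, -0.7]
finger_gap: 0.0502
```

Call:
send_rows --series '[[[0,0,0,0,5]]]'

```text
time: 4.5
tool_pos: [0.6706, -0.1239, 0.1502]
eef_rot: [-0.0, 1.0, -0.027, -0.0]
ft_force: [0.3, 0.3, -0.9]
finger_gap: 0.0502
```

```bash
cat > cc.py <<'E'
from h import *
import sys
c=cap('wrist'); save(c,sys.argv[1]); o=ctrl.get_obs(); M=T(); print(M[:3,3].round(4), M.round(4)[:3,:3].tolist(),o['time'],o['ft_force'].round(2),o['moment'].round(2),o['finger_gap'])
np.save('c.npy',c,allow_pickle=True)
a=cv2.imread('pics/'+sys.argv[1])
if len(sys.argv)>2:
    x0,y0,x1,y1=map(int,sys.argv[2:6]); s=min(800/(x1-x0),600/(y1-y0)); print('scale',s)
    cv2.imwrite('pics/'+sys.argv[1],cv2.resize(a[y0:y1,x0:x1],None,fx=s,fy=s,interpolation=3))
E
python3 cc.py w2.png
```

```text
[ 0.671  -0.1234  0.1516] [[0.9986, -0.0532, 0.0012], [-0.0532, -0.9986, 0.0002], [0.0012, -0.0002, -1.0]] 4.55 [-0.34  0.49 -0.35] [ 0.02  0.02 -0.02] 0.050255363218549405
```

View pics/w2.png

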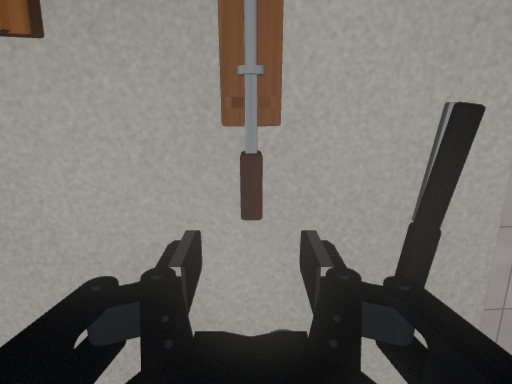

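```bash
python3 -c "
from h import *
c=np.load('c.npy',allow_pickle=True).item()
for uv in [(251.5,152),(251.5,208),(251.5,219)]: print(ray(c,uv,.088).round(4))
print(ray(c,(251,70),.086).round(4))
"; python3 plan.py 0.671 -0.123 0.056 -3 5
```

```text
[ 0.6741 -0.0922  0.088 ]
[ 0.6717 -0.1385  0.088 ]
[ 0.6712 -0.1482  0.088 ]
[ 0.6768 -0.0324  0.086 ]
from [ 0.671  -0.1234  0.1516] h -3.05 tilt [ 1.2e-03  2.0e-04 -1.0e+00] n 2
[[-0.0, -0.02, 4.78, np.float64(-0.02), 5.0], [-0.0, -0.02, 4.78, np.float64(-0.02), 5.0]]
```

Call:
send_rows --series '[[[0.1,-0.1,3.2,0,5],[0,0,3.2,0,5],[0,0,3.1,0,5],[0,0,0,0,5],[0,0,0,0,1]]]' --force 120

```text
time: 5.18
tool_pos: [0.6731, -0.1227, 0.0583]
eef_rot: [0.0, 1.0, -0.026, 0.002]
ft_force: [0.6, -0.1, 0.2]
finger_gap: 0.0332
```

Call:
send_rows --series '[[[0,0,0,0,1],[0,0,0,0,1],[0,0,0,0,1]]]'

```text
time: 5.55
tool_pos: [0.6726, -0.1238, 0.0564]
eef_rot: [0.0, 1.0, -0.027, 0.001]
ft_force: [0.3, -0.3, 0.8]
finger_gap: 0.01
```

```bash
python3 cc.py w3.png; python3 -c "
from h import *
c=cap('scene');save(c,'s3.png');a=cv2.imread('pics/s3.png');cv2.imwrite('pics/s3.png',cv2.resize(a[150:330,100:340],(800,600),interpolation=3))"
```

```text
[ 0.6725 -0.1238  0.0562] [[0.9985, -0.0542, 0.0012], [-0.0542, -0.9985, -0.0006], [0.0012, 0.0006, -1.0]] 5.6 [ 0.51 -0.08  0.78] [-0.1  -0.02  0.03] 0.009975712636070342
```

View pics/w3.png

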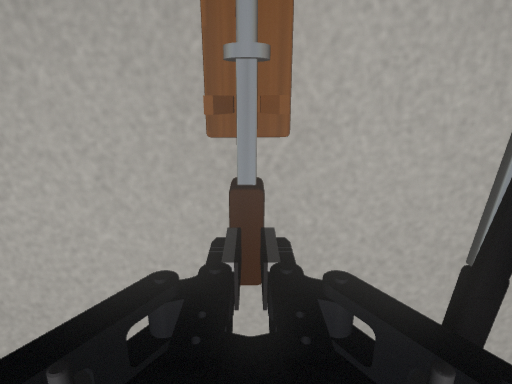

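View pics/s3.png

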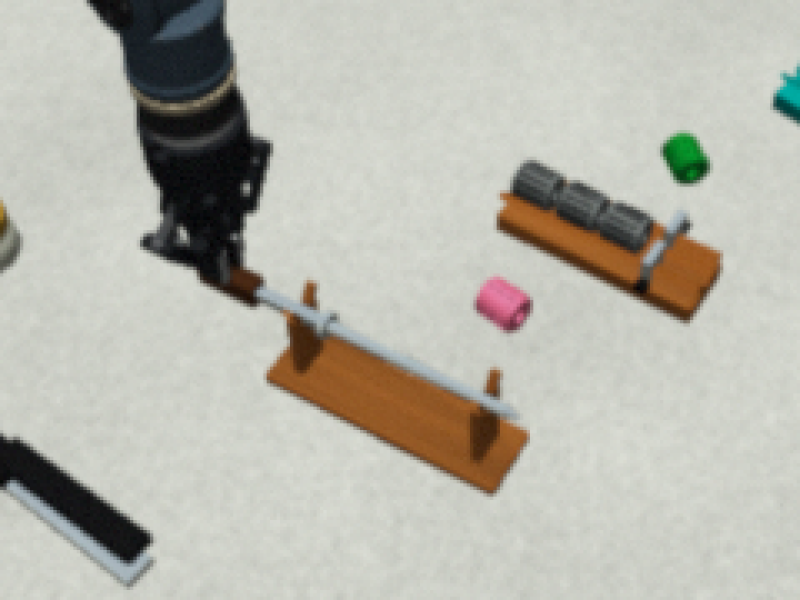

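Call:
send_rows --series '[[[0,0,0,0,0],[0,0,0,0,0]]]'

```text
time: 5.9
tool_pos: [0.672, -0.1234, 0.0553]
eef_rot: [-0.0, 1.0, -0.027, -0.0]
ft_force: [-0.8, -1.4, 0.6]
finger_gap: -0.0004
```

```bash
python3 cc.py w4.png 190 160 310 310;python3 -c "
from h import *
print(ctrl.get_obs())"
```

```text
[ 0.6719 -0.1234  0.0553] [[0.9985, -0.0541, -0.0002], [-0.0541, -0.9985, 0.0], [-0.0002, -0.0, -1.0]] 5.95 [-0.2  -0.42  0.86] [-0.04 -0.03  0.01] -0.00015839909446526868
scale 4.0
{'time': 5.95, 'joints': array([-2.79690206e-01,  4.77519370e-01,  3.25871699e-01,  1.41933188e+00,
       -4.03344888e-05,  1.34524255e+00]), 'joint_vel': array([-0.00027438,  0.00181314, -0.00066182, -0.00149753,  0.00082555,
       -0.00125706]), 'joint_efforts': array([ 1.73615562e-01, -4.93020344e+01,  3.16930997e+01,  4.00538743e-02,
        7.56216981e-02, -5.82746497e-05]), 'tool_pos': array([ 0.67194482, -0.12340504,  0.0552818 ]), 'eef_rot': array([-3.37109918e-06,  9.99633674e-01, -2.70649063e-02, -9.37465388e-05]), 'ft_force': array([-0.19769913, -0.41825357,  0.85680637]), 'moment': array([-0.04139673, -0.02869438,  0.01165059]), 'finger_gap': -0.00015839909446526868}
```

View pics/w4.png

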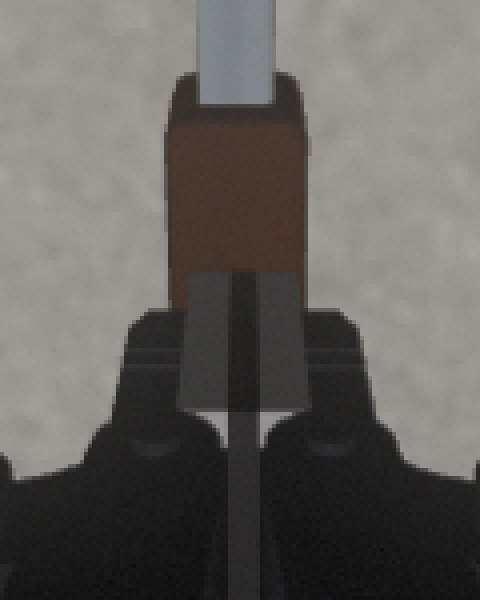

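```bash
python3 -c "
from h import *
c=np.load('c.npy',allow_pickle=True).item()
M=T()
print(np.linalg.inv(M)@c['c2w'])
for z in [-.019,0]: print(proj(c,(M@np.array([0,0,z,1]))[:3]))
for P in [(.672,-.092,.088),(.672,-.148,.088),(.672,-.148,.062),(.672,-.092,.062),(.672,-.028,.086)]: print(P,proj(c,P))
# width-based depth estimate
f=foc(c);print(f)
"

```

```text
[[ 9.99998809e-01  7.46381119e-04  1.35101738e-03  6.86145703e-04]
 [-1.09677323e-03  9.59492510e-01  2.81732003e-01 -7.10874231e-02]
 [-1.08601161e-03 -2.81733149e-01  9.59492185e-01 -1.72831040e-01]
 [ 0.00000000e+00  0.00000000e+00  0.00000000e+00  1.00000000e+00]]
[248.68295973 233.72898972]
[248.81485566 220.5494848 ]
(0.672, -0.092, 0.088) [245.08550173 185.7895988 ]
(0.672, -0.148, 0.088) [251.19411486 287.13901828]
(0.672, -0.148, 0.062) [251.04589792 261.99903427]
(0.672, -0.092, 0.062) [245.81699534 173.14986414]
(0.672, -0.028, 0.086) [236.46197268  40.20501074]
304.00335909875713
```

Call:
send_rows --series '[[[0,0,-0.5,0,0],[0,0,-0.5,0,0],[0,0,0,0,0]]]'

```text
time: 6.32
tool_pos: [0.6726, -0.1235, 0.0665]
eef_rot: [0.0, 1.0, -0.027, 0.001]
ft_force: [-0.5, 0.3, 0.8]
finger_gap: 0.0002
```

```bash
python3 cc.py w5.png;python3 -c "
from h import *
c=cap('scene');save(c,'s5.png');a=cv2.imread('pics/s5.png');cv2.imwrite('pics/s5.png',cv2.resize(a[200:300,130:270],(800,571),interpolation=3))"
```

```text
[ 0.6724 -0.1234  0.066 ] [[0.9985, -0.0539, 0.001], [-0.0539, -0.9985, -0.0003], [0.001, 0.0002, -1.0]] 6.375 [-0.2   0.85 -0.16] [ 0.04 -0.02  0.06] 0.0002631465694076725
```

View pics/w5.png

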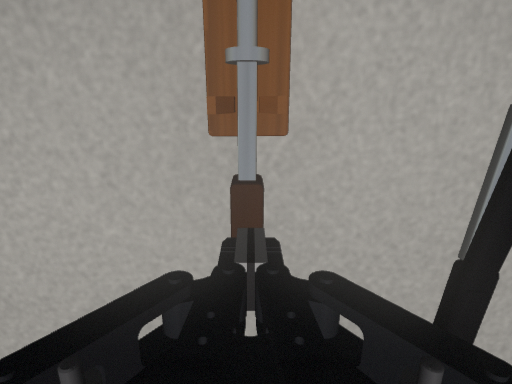

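View pics/s5.png

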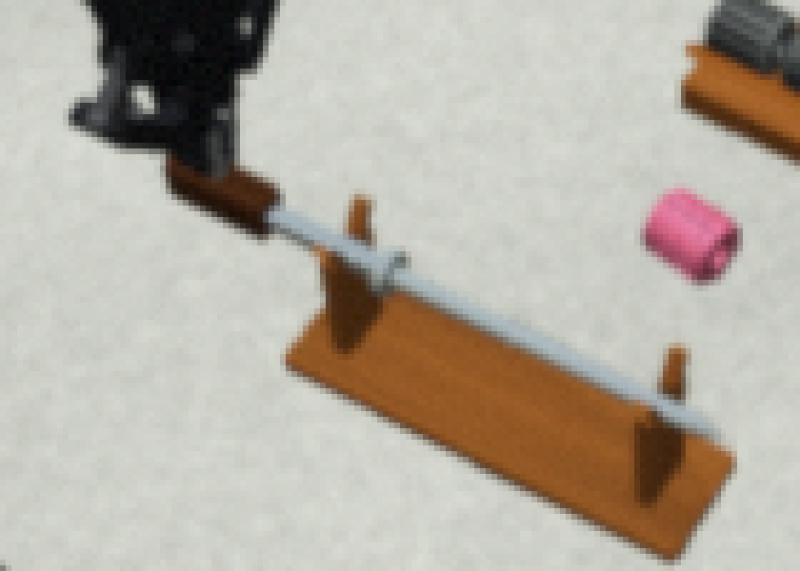

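```bash
python3 -c "
from h import *
c=cap('scene');M=T()
for y in (-.011,0,.011):
  for z in [-.038,-.019,0]:
    p=proj(c,(M@np.array([0,y,z,1]))[:3]); print(y,z,(p-[130,200])*5.714)
for P in [(.672,-.095,.088),(.672,-.151,.088),(.677,-.028,.086),(.6845,.1356,.075)]: print(P,(proj(c,P)-[130,200])*5.714)
save(c,'s6.png')
c=cap('top');save(c,'t6.png')
a=cv2.imread('pics/t6.png');cv2.imwrite('pics/t6.png',cv2.resize(a[90:150,260:340],(800,600),interpolation=3))
for P in [(.672,-.095,.088),(.672,-.151,.088),M[:3,3]]: print(P,(proj(c,P)-[260,90])*10)
"

```

```text
-0.011 -0.038 [228.51092978 162.5861339 ]
-0.011 -0.019 [234.01942791 188.42817514]
-0.011 0 [239.38928139 213.61979214]
0 -0.038 [208.60769151 152.94889522]
0 -0.019 [214.35176652 178.83224786]
0 0 [219.95171578 204.06615605]
0.011 -0.038 [188.83063041 143.3727521 ]
0.011 -0.019 [194.8072097  169.29638377]
0.011 0 [200.63429288 194.57157057]
(0.672, -0.095, 0.088) [266.24772077 196.44859831]
(0.672, -0.151, 0.088) [162.29291762 152.37237847]
(0.677, -0.028, 0.086) [389.1712923 261.8163491]
(0.6845, 0.1356, 0.075) [714.67907111 431.54825912]
(0.672, -0.095, 0.088) [354.55778174 272.60711381]
(0.672, -0.151, 0.088) [565.06473368 280.26477772]
[ 0.6719896  -0.12334303  0.06539156] [448.25622071 304.06870493]
```

View pics/t6.png

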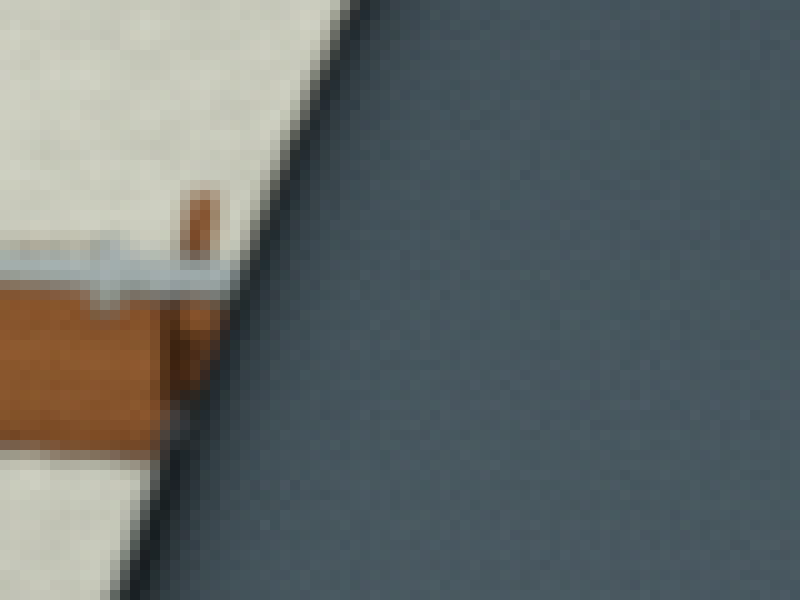

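```bash
python3 -c "
from rig import ctrl; print(ctrl.hold_point_z)
import cv2
a=cv2.imread('pics/w5.png');cv2.imwrite('pics/w5a.png',cv2.resize(a[160:310,190:310],None,fx=4,fy=4,interpolation=3))"
```

```text
0.0187
```

View pics/w5a.png

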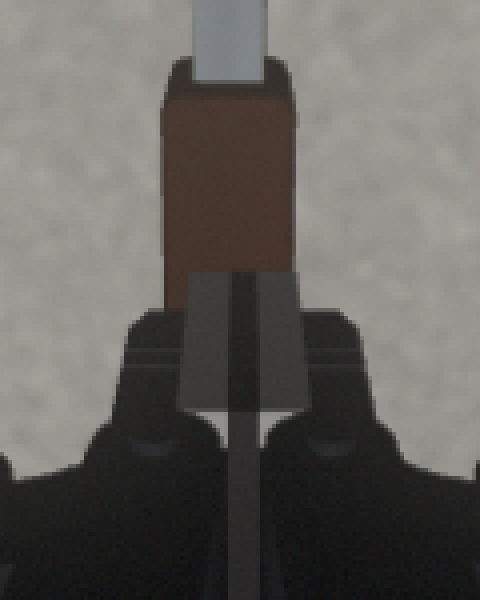

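Call:
send_rows --series '[[[0,0,-3,0,0],[0,0,-3,0,0],[0,0,0,0,0]]]'

```text
time: 6.9
tool_pos: [0.6741, -0.124, 0.1292]
eef_rot: [0.001, 1.0, -0.027, 0.003]
ft_force: [-0.6, -0.0, 0.2]
finger_gap: 0.0002
```

```bash
python3 cc.py w6.png;python3 -c "
from h import *
c=cap('scene');save(c,'s7.png');a=cv2.imread('pics/s7.png');cv2.imwrite('pics/s7.png',cv2.resize(a[180:280,130:270],(800,571),interpolation=3))
M=T()
for y in (-.011,.011):
  for z in [-.038,-.019,0]:
    p=proj(c,(M@np.array([0,y,z,1]))[:3]); print(y,z,(p-[130,180])*5.714)
"
```

```text
[ 0.6731 -0.1236  0.1269] [[0.9985, -0.054, 0.0031], [-0.054, -0.9985, -0.0009], [0.0031, 0.0007, -1.0]] 6.95 [-0.55  0.38 -0.09] [-0.    0.01  0.03] 6.750039678527379e-05
-0.011 -0.038 [210.0127658 191.108071 ]
-0.011 -0.019 [215.98894711 219.17617094]
-0.011 0 [221.80852906 246.50877672]
0.011 -0.038 [168.78389582 171.64954884]
0.011 -0.019 [175.26490142 199.79132207]
0.011 0 [181.57717196 227.20041522]
```

View pics/w6.png

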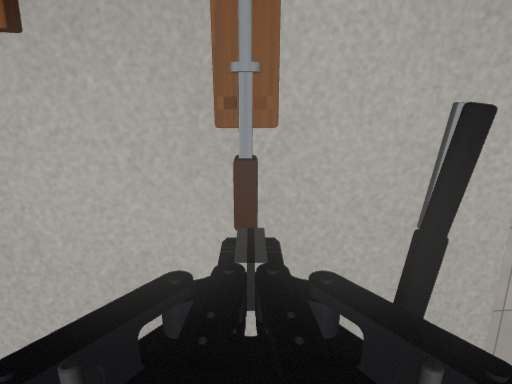

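View pics/s7.png

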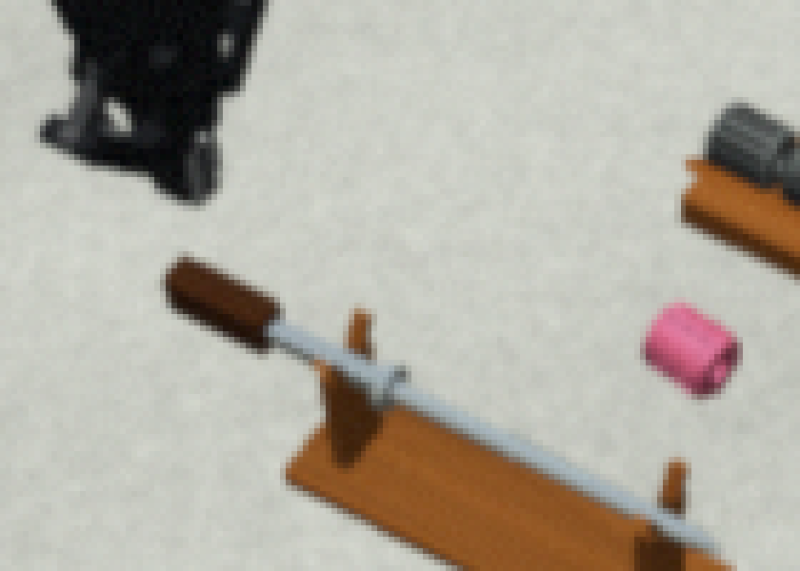

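Call:
send_rows --series '[[[-0.1,0,0,0,5],[0,0,2,0,5],[0,0,2,0,5],[0,0,2,0,5],[0,0,1.5,0,5]]]' --force 60

```text
time: 7.62
tool_pos: [0.6694, -0.1229, 0.0475]
eef_rot: [-0.0, 1.0, -0.027, -0.002]
ft_force: [-0.6, 0.2, 0.3]
finger_gap: 0.05
```

Call:
send_rows --series '[[[0,0,1,0,5],[0,0,1,0,5],[0,0,0,0,5]]]'

```text
time: 8.0
tool_pos: [0.6704, -0.1231, 0.0295]
eef_rot: [-0.0, 1.0, -0.027, -0.001]
ft_force: [0.7, -0.1, 0.5]
finger_gap: 0.0498
```

```bash
python3 cc.py w7.png;python3 -c "
from h import *
c=cap('scene');save(c,'s8.png');a=cv2.imread('pics/s8.png');cv2.imwrite('pics/s8.png',cv2.resize(a[180:280,130:270],(800,571),interpolation=3))
"
```

```text
[ 0.6709 -0.1233  0.0303] [[0.9985, -0.054, -0.0002], [-0.054, -0.9985, 0.0], [-0.0002, -0.0, -1.0]] 8.05 [-0.8   0.21  0.06] [-0.04  0.01  0.03] 0.04973718021504392
```

View pics/w7.png

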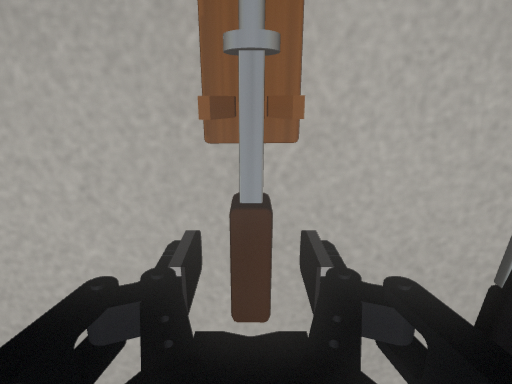

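View pics/s8.png

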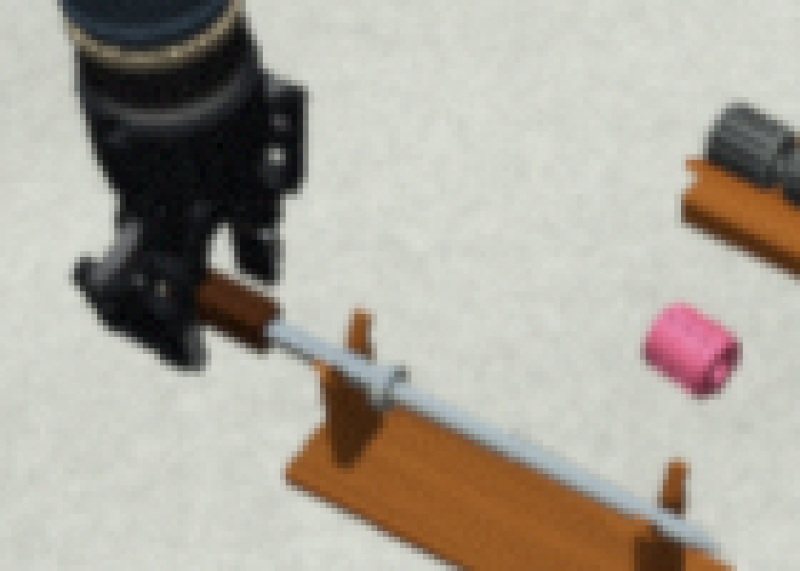

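Call:
send_rows --series '[[[0,0,0,0,3],[0,0,0,0,1],[0,0,0,0,1],[0,0,0,0,1],[0,0,0,0,1]]]' --force 80

```text
time: 8.72
tool_pos: [0.6715, -0.1235, 0.0312]
eef_rot: [0.0, 1.0, -0.027, 0.001]
ft_force: [0.3, -0.2, 3.8]
finger_gap: 0.0167
```

```bash
python3 cc.py w8.png
```

```text
[ 0.6715 -0.1235  0.0312] [[0.9985, -0.0541, 0.0013], [-0.0541, -0.9985, -0.0003], [0.0013, 0.0002, -1.0]] 8.775 [-0.75  0.22  5.  ] [0.12 0.02 0.06] 0.016543376939513837
```

View pics/w8.png

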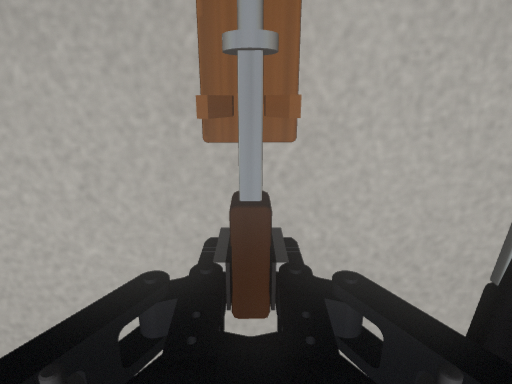

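Call:
send_rows --series '[[[0,0,0,0,1],[0,0,-1,0,1],[0,0,-2,0,1],[0,0,-3,0,1],[0,0,-2,0,1]]]' --force 120

```text
time: 9.4
tool_pos: [0.6709, -0.1233, 0.1112]
eef_rot: [0.0, 1.0, -0.027, -0.0]
ft_force: [-0.7, -0.6, -1.1]
finger_gap: 0.0161
```

Call:
send_rows --series '[[[0,0,0,0,1],[0,0,0,0,1]]]'

```text
time: 9.65
tool_pos: [0.6703, -0.1231, 0.1088]
eef_rot: [-0.0, 1.0, -0.027, -0.001]
ft_force: [-0.3, 0.2, -0.7]
finger_gap: 0.0161
```

```bash
python3 b.py w9.png; python3 -c "
from h import *
M=T();o=ctrl.get_obs();print(o['ft_force'],o['moment'],o['finger_gap'])
c=cap('scene');save(c,'s9.png')
for l in ['rod_grip','rod_tip']:
  for d in ctrl.place_of(c,l)[:2]: print(l,d['p'],w(c,d['point']).round(4),proj(c,w(c,d['point'])))
a=cv2.imread('pics/s9.png');cv2.imwrite('pics/s9.png',cv2.resize(a[150:300,130:330],(800,600),interpolation=3))
"
```

```text
[ 0.6699 -0.123   0.1083] 9.7
rod_grip 0.74 [ 0.6726 -0.1211  0.1534] [253. 253.]
[-0.84669297 -0.14329923 -0.92402193] [-0.07752313 -0.03777409 -0.02572746] 0.01610909037345051
rod_grip 0.77 [ 0.6757 -0.1228  0.1472] [163.40617584 216.97689102]
rod_grip 0.5 [0.4583 0.1293 0.0472] [288.28348387 217.33036589]
rod_tip 0.95 [0.6838 0.1401 0.1555] [257.56797598 257.19834838]
rod_tip 0.75 [ 0.6981 -0.3681  0.0025] [ 94.38882821 224.71783982]
```

View pics/w9.png

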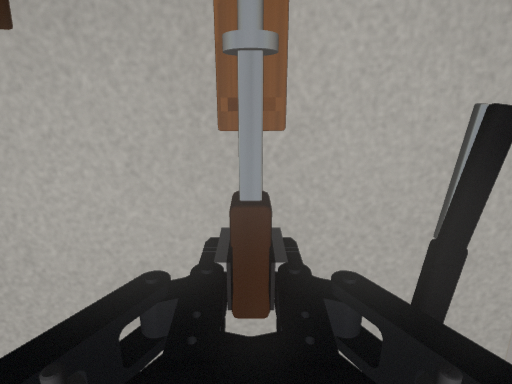

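View pics/s9.png

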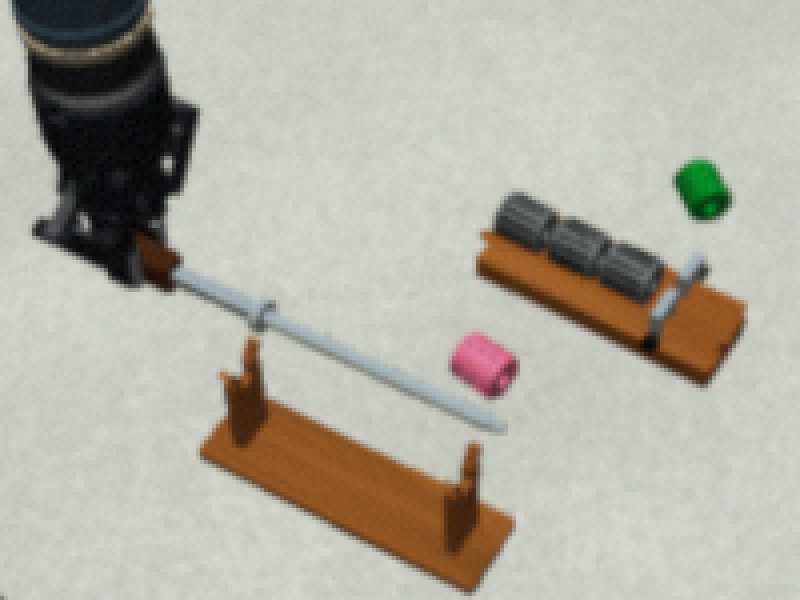

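```bash
python3 plan.py 0.53 0.04 0.115 -6 1
```

```text
from [ 0.6711 -0.1233  0.1105] h -3.1 tilt [ 1.e-04 -0.e+00 -1.e+00] n 4
[[-3.74, -3.89, -0.11, np.float64(0.73), 1.0], [-3.79, -3.84, -0.11, np.float64(0.73), 1.0], [-3.84, -3.79, -0.11, np.float64(0.73), 1.0], [-3.89, -3.74, -0.11, np.float64(0.73), 1.0]]
```

Call:
send_rows --series '[[[-2.5,-2.5,-0.1,0.7,1],[-4,-4,-0.1,0.7,1],[-4.3,-4.3,-0.1,0.8,1],[-3,-3,-0.1,0.7,1],[-1.4,-1.4,0,0,1]]]'

```text
time: 10.88
tool_pos: [0.5299, 0.0414, 0.1149]
eef_rot: [-0.0, 0.999, -0.051, 0.0]
ft_force: [-0.8, -0.1, -0.8]
finger_gap: 0.0159
```

Call:
send_rows --series '[[[0,0,0,0,1],[0,0,0,0,1],[0,0,0,0,1]]]'

```text
time: 11.25
tool_pos: [0.5319, 0.0387, 0.1142]
eef_rot: [0.0, 0.999, -0.053, 0.0]
ft_force: [-0.1, -0.1, -1.3]
finger_gap: 0.0158
```

```bash
python3 b.py w10.png; python3 -c "
from h import *
a=cv2.imread('pics/w10.png');cv2.imwrite('pics/w10a.png',cv2.resize(a[0:240,60:260],None,fx=2.5,fy=2.5,interpolation=3))
for n in ['scene','top']:
  c=cap(n);save(c,n+'10.png')
  for l in ['rod_grip','rod_tip','roller1_center','roller2_center','roller3_center','trough_mouth']:
    for d in ctrl.place_of(c,l)[:2]: print(n,l,round(d['p'],2),w(c,d['point']).round(4),proj(c,w(c,d['point'])).round())
"
```

```text
[0.5318 0.0388 0.1142] 11.3
rod_grip 0.93 [0.5342 0.0361 0.1551] [254. 258.]
tray 0.57 [ 0.4605  0.1134 -0.0034] [163. 104.]
tray 0.49 [0.462  0.1301 0.0471] [143.  82.]
roller1_center 0.9 [0.3392 0.136  0.0099] [17. 93.]
roller1_center 0.81 [0.561  0.0596 0.016 ] [279. 154.]
roller1_center 0.74 [0.4509 0.0405 0.0453] [152. 197.]
roller2_center 0.66 [0.4573 0.0843 0.0423] [151. 143.]
roller3_center 0.86 [0.4592 0.1286 0.0467] [140.  85.]
stand_home 0.47 [0.459  0.1305 0.0446] [140.  82.]
scene rod_grip 0.86 [0.5337 0.0426 0.1556] [249. 199.]
scene rod_grip 0.39 [0.5879 0.3745 0.0031] [356. 298.]
scene rod_tip 0.68 [0.5592 0.2989 0.1593] [342. 242.]
scene roller1_center 0.53 [0.4494 0.0396 0.0435] [261. 205.]
scene roller1_center 0.46 [0.3399 0.1414 0.0165] [307. 198.]
scene roller2_center 0.55 [0.4584 0.0922 0.0446] [276. 213.]
scene roller3_center 0.66 [0.4606 0.1278 0.0478] [287. 218.]
scene trough_mouth 0.91 [0.4504 0.0189 0.0477] [254. 202.]
scene trough_mouth 0.87 [0.196  0.1883 0.0452] [338. 166.]
top rod_tip 0.7 [0.5573 0.2982 0.1607] [135. 147.]
top roller1_center 0.43 [0.5618 0.3005 0.1607] [134. 146.]
top trough_mouth 0.86 [0.1973 0.1926 0.0447] [180. 295.]
```

View pics/w10a.png

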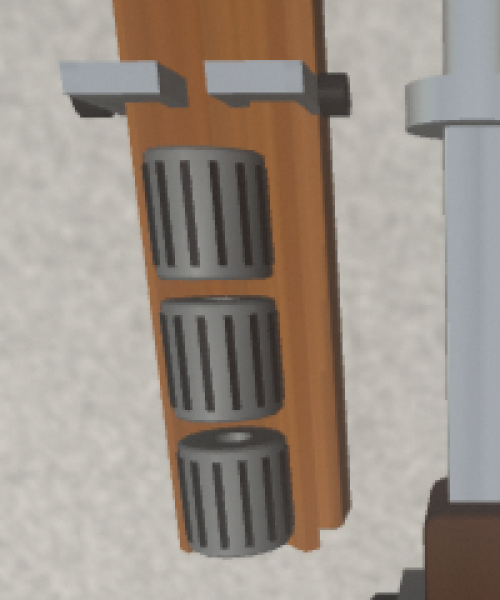

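```bash
cat > m2.py <<'E'
from h import *
c=np.load('c.npy',allow_pickle=True).item()
A=lambda x,y:(60+x/2.5,y/2.5)
P=[]
for n,uv,z in [('slot',A(183,77),.058),('slot front',A(188,95),.058),('r1',A(237.5,495),.046),('r2',A(223.5,360),.046),('r3',A(209,213),.046),('bore1',A(237,437),.046),('r1 front bottom',A(237,555),.046),('r3 top far',A(205,150),.063),('r3 near',A(212,278),.05),('tray corner L',A(183,551),.043),('tray corner R',A(313,549),.043)]:
    p=ray(c,uv,z); P.append(p); print(n,p.round(4))
M=T();h=np.degrees(np.arctan2(M[1,0],M[0,0]));print(h)
Q=np.array(P)[[0,2,3,4]]
k=np.polyfit(Q[:,1],Q[:,0],1);print(k,np.degrees(np.arctan(k[0])),np.polyval(k,[.02,.114,.16]))
E
python3 m2.py
```

```text
slot [0.4658 0.1623 0.058 ]
slot front [0.4662 0.1577 0.058 ]
r1 [0.4531 0.0392 0.046 ]
r2 [0.4574 0.084  0.046 ]
r3 [0.4618 0.1279 0.046 ]
bore1 [0.4568 0.0588 0.046 ]
r1 front bottom [0.4488 0.018  0.046 ]
r3 top far [0.4695 0.1428 0.063 ]
r3 near [0.4602 0.1092 0.05  ]
tray corner L [0.4294 0.0203 0.043 ]
tray corner R [0.4741 0.0163 0.043 ]
-5.995304846522673
[0.10244977 0.44891056] 5.8495311149132 [0.45095955 0.46058983 0.46530252]
```

```bash
python3 plan.py 0.4215 -0.264 0.05 -5.85 1 8
```

```text
from [0.5311 0.0398 0.1144] h -6.0 tilt [-0. -0. -1.] n 8
[[-0.97, 3.92, 0.8, np.float64(-0.02), 1.0], [-0.97, 3.92, 0.8, np.float64(-0.02), 1.0], [-0.97, 3.92, 0.8, np.float64(-0.02), 1.0], [-0.97, 3.92, 0.8, np.float64(-0.02), 1.0], [-0.97, 3.92, 0.8, np.float64(-0.02), 1.0]]
[[-0.97, 3.92, 0.8, np.float64(-0.02), 1.0], [-0.97, 3.92, 0.8, np.float64(-0.02), 1.0], [-0.97, 3.92, 0.8, np.float64(-0.02), 1.0]]
```

Call:
send_rows --series '[[[-0.5,2.4,0,0,1],[-1,4,0.8,0,1],[-1.1,4.4,0.8,0,1],[-1.1,4.4,0.8,0,1],[-1.1,4.4,1,0,1]]]'

```text
time: 13.02
tool_pos: [0.4626, -0.1515, 0.0805]
eef_rot: [0.0, 0.999, -0.052, 0.001]
ft_force: [0.7, -0.4, -1.6]
finger_gap: 0.016
```

Call:
send_rows --series '[[[-1.1,4.4,1,0,1],[-0.9,3.5,1,-0.1,1],[-0.6,2.4,1,-0.1,1],[-0.3,1.4,0,0,1],[0,0,0,0,1]]]'

```text
time: 13.65
tool_pos: [0.422, -0.264, 0.0508]
eef_rot: [-0.0, 0.999, -0.051, 0.0]
ft_force: [0.7, 1.2, -1.1]
finger_gap: 0.0158
```

Call:
send_rows --series '[[[0,0,0,0,1],[0,0,0,0,1]]]'

```text
time: 13.9
tool_pos: [0.4225, -0.2627, 0.0509]
eef_rot: [0.0, 0.999, -0.05, 0.0]
ft_force: [0.1, 0.0, -0.6]
finger_gap: 0.0156
```

```bash
python3 -c "
from h import *
M=T();print(M.round(4),ctrl.get_obs()['time'])
for n in ['scene','top']:
  c=cap(n);save(c,n+'11.png');np.save(n+'.npy',c,allow_pickle=True)
  for l in ['rod_grip','rod_tip','roller1_center']:
    for d in ctrl.place_of(c,l)[:2]: print(n,l,round(d['p'],2),w(c,d['point']).round(4),proj(c,w(c,d['point'])).round())
a=cv2.imread('pics/scene11.png');cv2.imwrite('pics/s11.png',cv2.resize(a[120:240,160:320],(800,600),interpolation=3))
a=cv2.imread('pics/top11.png');cv2.imwrite('pics/t11.png',cv2.resize(a[150:270,200:360],(800,600),interpolation=3))
"
```

```text
[[ 9.950e-01 -9.950e-02  7.000e-04  4.225e-01]
 [-9.950e-02 -9.950e-01 -2.000e-04 -2.627e-01]
 [ 7.000e-04  1.000e-04 -1.000e+00  5.090e-02]
 [ 0.000e+00  0.000e+00  0.000e+00  1.000e+00]] 13.9
scene rod_grip 0.62 [ 0.4271 -0.2594  0.0941] [175. 155.]
scene rod_tip 0.82 [ 0.4466 -0.0025  0.0918] [248. 188.]
scene roller1_center 0.66 [ 0.4605  0.1137 -0.0015] [282. 227.]
scene roller1_center 0.6 [0.447  0.0365 0.0477] [260. 203.]
top rod_grip 0.62 [ 0.4234 -0.2633  0.0956] [360. 213.]
top rod_tip 0.85 [ 0.4486 -0.0018  0.0983] [258. 199.]
top roller1_center 0.75 [0.3389 0.1386 0.0199] [204. 241.]
top roller1_center 0.72 [0.5597 0.0636 0.0176] [235. 162.]
```

View pics/s11.png

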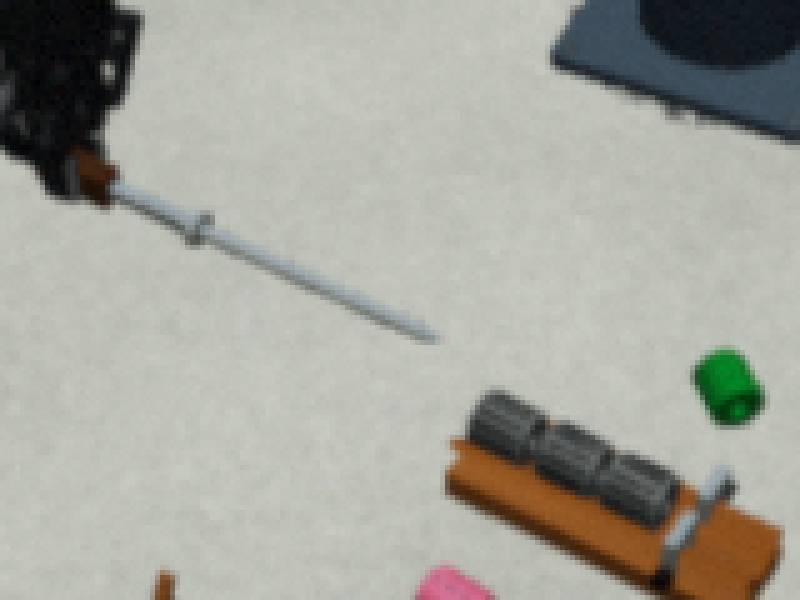

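View pics/t11.png

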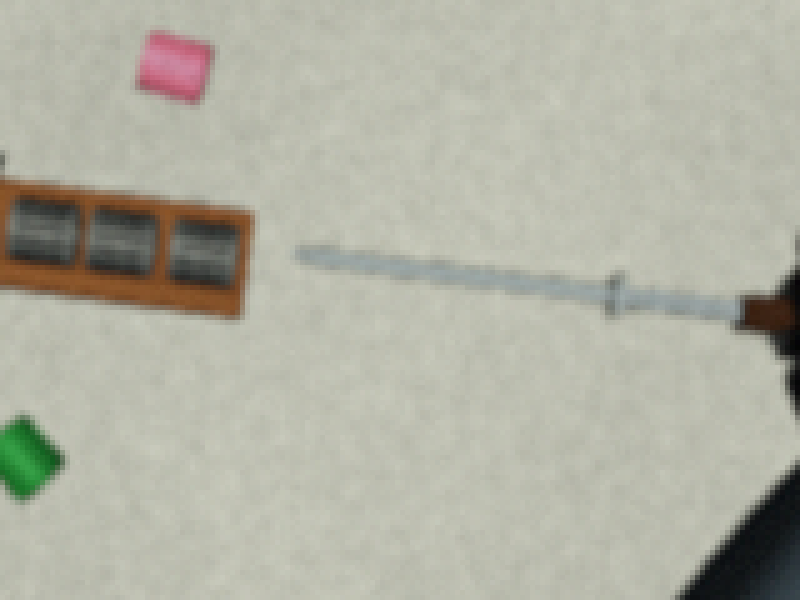

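```bash
cat > pr.py <<'E'
from h import *
s=np.load('scene.npy',allow_pickle=True).item();t=np.load('top.npy',allow_pickle=True).item()
M=T();d=-M[:3,1];H=M[:3,3]+[0,0,.0438]
for n,x in [('tip',.259),('collar',.091),('neck0',.028)]:
    P=H+d*x; print(n,P.round(4),'scene',((proj(s,P)-[160,120])*5).round(1),'top',((proj(t,P)-[200,150])*5).round(1))
for n,P in [('r1 near top',(0.4508,.021,.063)),('r1 top c',(.4531,.039,.063)),('r3 top c',(.4618,.1279,.063)),('mouthL',(.4303,.0203,.043)),('mouthR',(.4712,.0163,.043))]:
    P=np.array(P);print(n,P.round(4),'scene',((proj(s,P)-[160,120])*5).round(1),'top',((proj(t,P)-[200,150])*5).round(1))
E
python3 pr.py
```

```text
tip [ 0.448  -0.0056  0.0942] scene [434.  337.7] top [296.9 248.9]
collar [ 0.4311 -0.1728  0.0942] scene [193.7 226.2] top [622.  292.4]
neck0 [ 0.4248 -0.2355  0.0942] scene [109.2 187. ] top [743.7 308.6]
r1 near top [0.4508 0.021  0.063 ] scene [473.5 393.9] top [244.9 248.8]
r1 top c [0.4531 0.039  0.063 ] scene [500.3 407.2] top [211.  243.4]
r3 top c [0.4618 0.1279 0.063 ] scene [638.7 472. ] top [ 43.2 221.5]
mouthL [0.4303 0.0203 0.043 ] scene [487.3 393. ] top [244.8 291. ]
mouthR [0.4712 0.0163 0.043 ] scene [449.9 438.2] top [254.7 215.8]
```

Call:
send_rows --series '[[[0,0,1.5,0,1],[0,0,1.5,0,1],[0,0,1.2,0,1],[0,0,0.6,0,1],[0,0,0,0,1]]]'

```text
time: 14.92
tool_pos: [0.4213, -0.263, 0.0015]
eef_rot: [-0.0, 0.999, -0.051, -0.001]
ft_force: [-0.3, 0.1, -1.1]
finger_gap: 0.016
```

Call:
send_rows --series '[[[0,0,0,0,1],[0,0,0,0,1]]]'

```text
time: 15.18
tool_pos: [0.4224, -0.2639, 0.0031]
eef_rot: [0.0, 0.999, -0.051, 0.001]
ft_force: [0.2, -0.5, -0.1]
finger_gap: 0.0161
```

```bash
cat > v.py <<'E'
from h import *
import sys
k=sys.argv[1]; x0,y0=int(sys.argv[2]),int(sys.argv[3])
M=T();o=ctrl.get_obs();print(M[:3,3].round(4),np.degrees(np.arctan2(M[1,0],M[0,0])).round(2),o['time'],o['ft_force'].round(2),o['finger_gap'])
c=cap('scene');save(c,'z.png');np.save('scene.npy',c,allow_pickle=True)
a=cv2.imread('pics/z.png');cv2.imwrite('pics/s%s.png'%k,cv2.resize(a[y0:y0+120,x0:x0+160],(800,600),interpolation=3))
d=-M[:3,1];H=M[:3,3]+[0,0,.0438]
for n,x in [('tip',.259),('collar',.091),('neck0',.028)]:
    P=H+d*x; print(n,P.round(4),((proj(c,P)-[x0,y0])*5).round(1))
for n,y,z in [('m',.0185,.046),('r1',.0392,.046),('r2',.084,.046),('r3',.1279,.046),('slot',.158,.046)]:
    P=np.array([.4489+.10245*y,y,z]);print(n,P.round(4),((proj(c,P)-[x0,y0])*5).round(1))
ax=.4489+.10245*(H+d*.259)[1]; print('tip lateral error x',((H+d*.259)[0]-ax).round(4),'handle',(H[0]-.4489-.10245*H[1]).round(4))
E
python3 v.py 12 160 120
```

```text
[ 0.4224 -0.2639  0.0031] -5.8 15.175 [ 0.18 -0.46 -0.13] 0.016138429773029015
tip [ 0.4486 -0.0062  0.0467] [432.6 394.3]
collar [ 0.4316 -0.1733  0.0469] [198.9 283.1]
neck0 [ 0.4252 -0.236   0.0469] [116.6 243.9]
m [0.4508 0.0185 0.046 ] [469.1 412.1]
r1 [0.4529 0.0392 0.046 ] [500.  426.8]
r2 [0.4575 0.084  0.046 ] [568.  459.2]
r3 [0.462  0.1279 0.046 ] [636.4 491.8]
slot [0.4651 0.158  0.046 ] [684.3 514.6]
tip lateral error x 0.0003 handle 0.0005
```

View pics/s12.png

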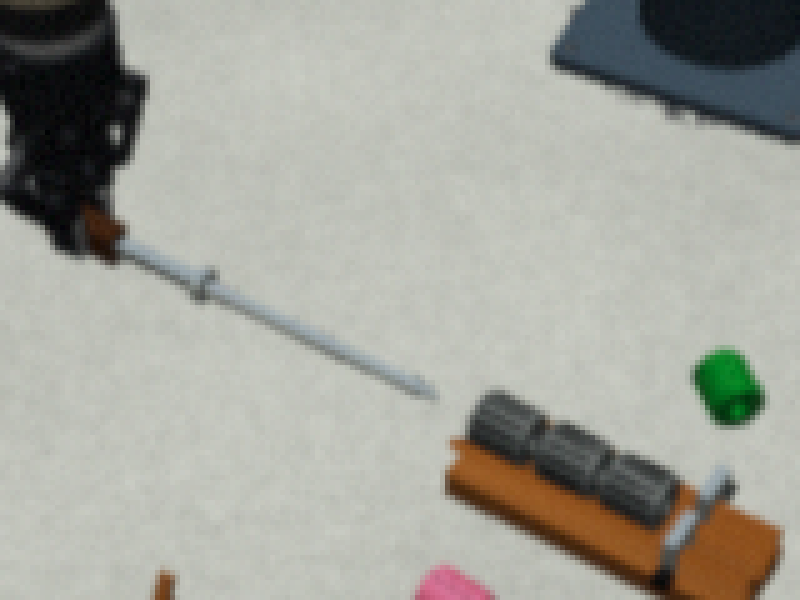

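Call:
send_rows --series '[[[0,-0.8,0,0,1],[0,-0.9,0,0,1],[0,-0.9,0,0,1],[0,-0.8,0,0,1],[0,-0.6,0,0,1]]]'

```text
time: 15.85
tool_pos: [0.426, -0.2229, 0.0024]
eef_rot: [-0.0, 0.999, -0.05, -0.0]
ft_force: [-0.5, 0.0, -1.0]
finger_gap: 0.0157
```

Call:
send_rows --series '[[[0,0,0,0,1]]]'

```text
time: 15.98
tool_pos: [0.426, -0.2232, 0.0024]
eef_rot: [0.0, 0.999, -0.05, -0.0]
ft_force: [-1.0, -0.1, -0.1]
finger_gap: 0.016
```

```bash
python3 v.py 13 160 120
```

```text
[ 0.426  -0.2232  0.0024] -5.75 15.975 [-0.96 -0.11 -0.15] 0.01601085893595056
tip [0.4519 0.0345 0.0462] [493.4 422.7]
collar [ 0.4351 -0.1326  0.0462] [254.5 309.3]
neck0 [ 0.4288 -0.1953  0.0462] [170.3 269.4]
m [0.4508 0.0185 0.046 ] [469.1 412.1]
r1 [0.4529 0.0392 0.046 ] [500.  426.8]
r2 [0.4575 0.084  0.046 ] [568.  459.2]
r3 [0.462  0.1279 0.046 ] [636.4 491.8]
slot [0.4651 0.158  0.046 ] [684.3 514.6]
tip lateral error x -0.0005 handle -0.0001
```

View pics/s13.png

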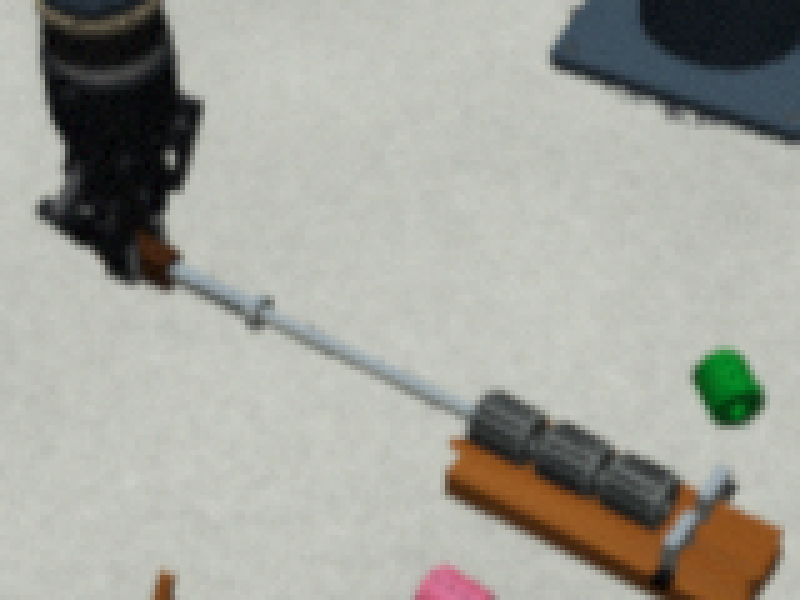

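Call:
send_rows --series '[[[0,-0.9,0,0,1],[0,-1,0,0,1],[0,-1,0,0,1],[0,-1,0,0,1],[0,-0.9,0,0,1]]]'

```text
time: 16.65
tool_pos: [0.4308, -0.175, 0.0024]
eef_rot: [-0.0, 0.999, -0.05, -0.0]
ft_force: [-0.2, -0.6, -1.0]
finger_gap: 0.0156
```

```bash
python3 v.py 14 160 120 | grep -v r[123]
```

```text
[ 0.4308 -0.175   0.0024] -5.77 16.65 [-0.2  -0.59 -0.95] 0.015645509755249233
tip [0.4569 0.0826 0.0462] [566.3 457.4]
collar [ 0.44   -0.0845  0.0462] [321.  340.9]
neck0 [ 0.4336 -0.1472  0.0462] [234.6 299.9]
m [0.4508 0.0185 0.046 ] [469.1 412.1]
slot [0.4651 0.158  0.046 ] [684.3 514.6]
tip lateral error x -0.0005 handle -0.0001
```

View pics/s14.png

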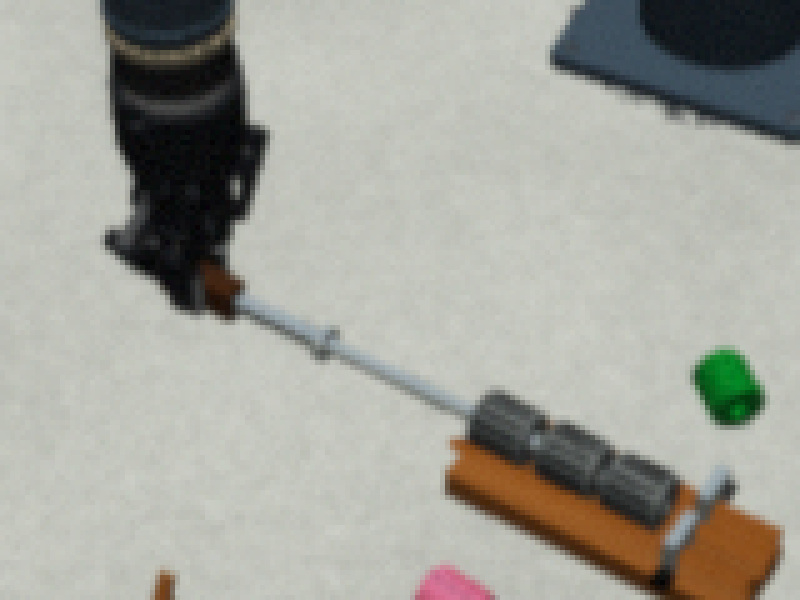

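Call:
send_rows --series '[[[0,-0.9,0,0,1],[0,-1,0,0,1],[0,-1,0,0,1],[0,-1,0,0,1],[0,-0.9,0,0,1]]]'

```text
time: 17.32
tool_pos: [0.4357, -0.1274, 0.0024]
eef_rot: [-0.0, 0.999, -0.05, 0.0]
ft_force: [0.2, -0.5, -0.9]
finger_gap: 0.0156
```

```bash
python3 v.py 15 160 120 | grep -v r[123]
```

```text
[ 0.4357 -0.1274  0.0024] -5.78 17.325 [ 0.23 -0.52 -0.89] 0.01558433276334957
tip [0.4618 0.1303 0.0462] [640.4 492.8]
collar [ 0.4449 -0.0369  0.0462] [388.5 373.1]
neck0 [ 0.4385 -0.0996  0.0462] [299.9 331. ]
m [0.4508 0.0185 0.046 ] [469.1 412.1]
slot [0.4651 0.158  0.046 ] [684.3 514.6]
tip lateral error x -0.0004 handle -0.0002
```

View pics/s15.png

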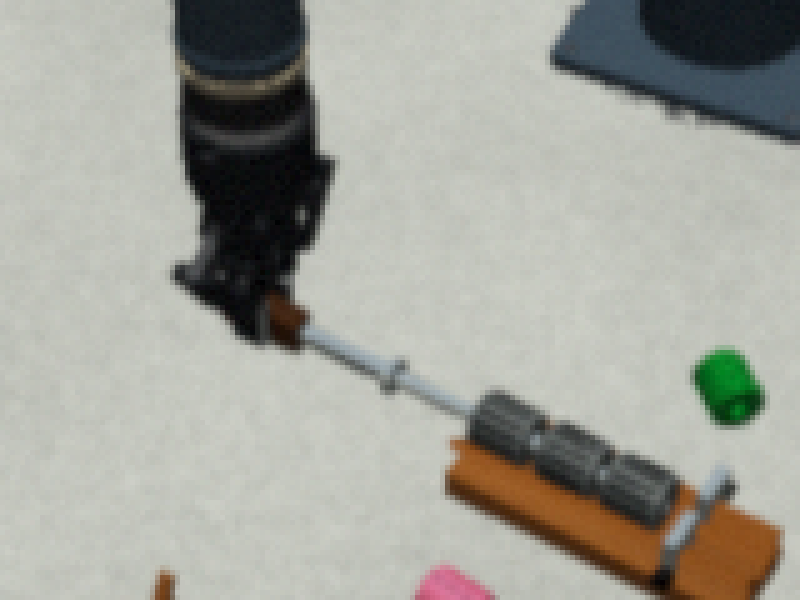

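Call:
send_rows --series '[[[0,-0.9,0,0,1],[0,-1,0,0,1],[0,-1,0,0,1],[0,-1,0,0,1],[0,-0.8,0,0,1]]]'

```text
time: 18.0
tool_pos: [0.4404, -0.0806, 0.0024]
eef_rot: [-0.0, 0.999, -0.05, -0.0]
ft_force: [0.5, 0.0, -0.7]
finger_gap: 0.016
```

```bash
python3 v.py 16 160 120 | grep -v r[123]
```

```text
[ 0.4404 -0.0806  0.0024] -5.78 18.0 [ 0.52  0.02 -0.71] 0.016000398374670086
tip [0.4665 0.177  0.0462] [715.4 528.3]
collar [0.4496 0.0099 0.0462] [456.7 405.4]
neck0 [ 0.4432 -0.0528  0.0462] [365.8 362.2]
m [0.4508 0.0185 0.046 ] [469.1 412.1]
slot [0.4651 0.158  0.046 ] [684.3 514.6]
tip lateral error x -0.0006 handle -0.0002
```

View pics/s16.png

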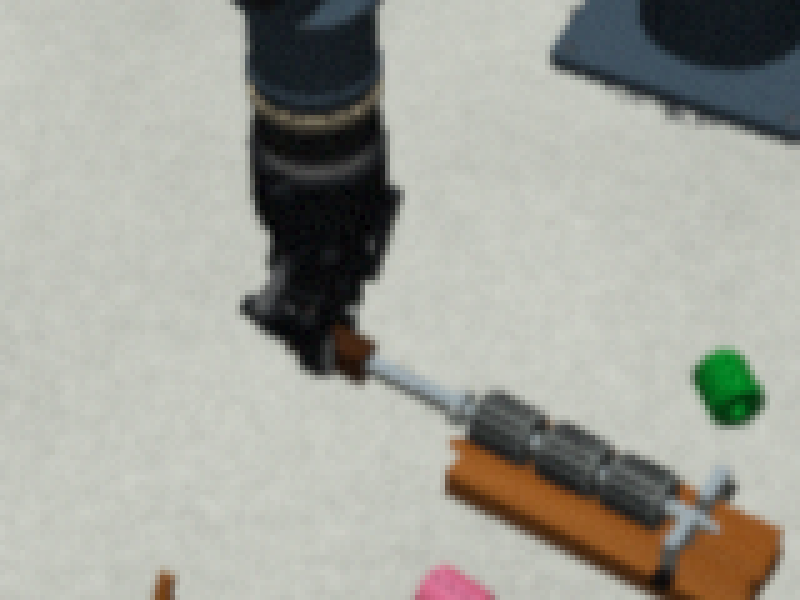

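Call:
send_rows --series '[[[0,-0.4,0,0,1],[0,-0.4,0,0,1],[0,-0.4,0,0,1],[0,-0.4,0,0,1],[0,-0.4,0,0,1]]]'

```text
time: 18.68
tool_pos: [0.4425, -0.0614, 0.0024]
eef_rot: [0.0, 0.999, -0.051, 0.0]
ft_force: [0.3, -0.6, -1.2]
finger_gap: 0.0161
```

Call:
send_rows --series '[[[0,-0.2,0,0,1],[0,-0.2,0,0,1],[0,-0.2,0,0,1],[0,-0.1,0,0,1],[0,0,0,0,1]]]'

```text
time: 19.3
tool_pos: [0.4431, -0.0544, 0.0024]
eef_rot: [-0.0, 0.999, -0.051, 0.0]
ft_force: [-0.3, -0.7, -0.7]
finger_gap: 0.0161
```

```bash
python3 v.py 17 160 120 | grep -v r[123]; python3 cc.py w17.png
```

```text
[ 0.4431 -0.0544  0.0024] -5.79 19.3 [-0.26 -0.67 -0.67] 0.016064757427142376
tip [0.4693 0.2033 0.0463] [758.3 548.8]
collar [0.4523 0.0361 0.0463] [495.6 424. ]
neck0 [ 0.446  -0.0265  0.0462] [403.4 380.2]
m [0.4508 0.0185 0.046 ] [469.1 412.1]
slot [0.4651 0.158  0.046 ] [684.3 514.6]
tip lateral error x -0.0005 handle -0.0002
[ 0.4431 -0.0544  0.0024] [[0.9949, -0.101, -0.0001], [-0.101, -0.9949, 0.0003], [-0.0001, -0.0003, -1.0]] 19.4 [-0.42 -0.24 -0.15] [-0.1   0.02 -0.02] 0.015516819828715594
```

View pics/s17.png

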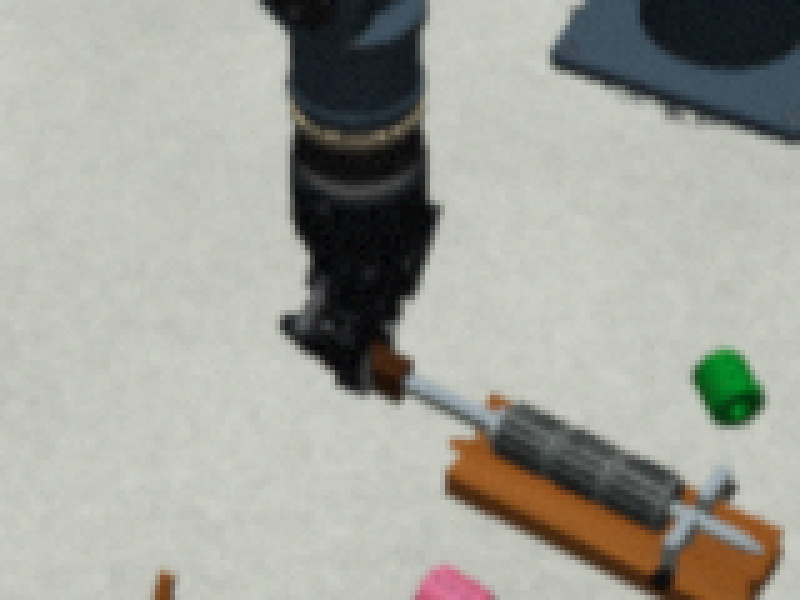

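View pics/w17.png

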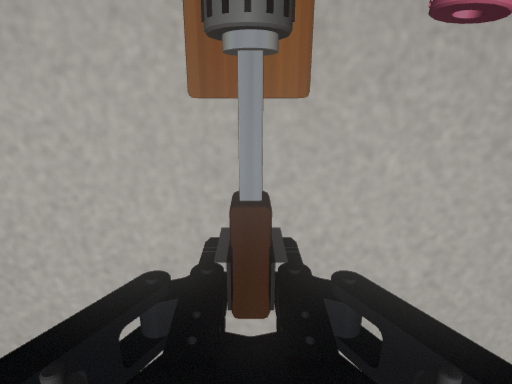

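Call:
send_rows --series '[[[0,-0.15,0,0,1],[0,-0.15,0,0,1],[0,-0.15,0,0,1],[0,-0.1,0,0,1],[0,-0.1,0,0,1]]]'

```text
time: 20.02
tool_pos: [0.4437, -0.048, 0.0024]
eef_rot: [0.0, 0.999, -0.051, -0.0]
ft_force: [-0.4, -0.3, -1.9]
finger_gap: 0.0159
```

Call:
send_rows --series '[[[0,-0.05,0,0,1],[0,-0.05,0,0,1]]]'

```text
time: 20.27
tool_pos: [0.4438, -0.047, 0.0024]
eef_rot: [-0.0, 0.999, -0.051, -0.0]
ft_force: [-0.4, -0.1, -0.4]
finger_gap: 0.0156
```

Call:
send_rows --series '[[[0,-0.05,0,0,1],[0,-0.05,0,0,1]]]'

```text
time: 20.52
tool_pos: [0.4439, -0.046, 0.0024]
eef_rot: [0.0, 0.999, -0.051, -0.0]
ft_force: [-0.4, -0.9, -2.0]
finger_gap: 0.0159
```

Call:
send_rows --series '[[[0,-0.05,0,0,1],[0,-0.05,0,0,1]]]'

```text
time: 20.78
tool_pos: [0.444, -0.045, 0.0024]
eef_rot: [0.0, 0.999, -0.051, -0.0]
ft_force: [-0.5, -0.3, -0.8]
finger_gap: 0.0159
```

Call:
send_rows --series '[[[0,-0.05,0,0,1],[0,-0.05,0,0,1]]]'

```text
time: 21.02
tool_pos: [0.4441, -0.044, 0.0024]
eef_rot: [-0.0, 0.999, -0.051, -0.0]
ft_force: [-1.2, 0.6, -1.0]
finger_gap: 0.0162
```

Call:
send_rows --series '[[[0,-0.05,0,0,1],[0,-0.05,0,0,1]]]'

```text
time: 21.28
tool_pos: [0.4442, -0.0433, 0.0024]
eef_rot: [0.0, 0.999, -0.051, -0.0]
ft_force: [-0.0, -1.6, -0.8]
finger_gap: 0.0157
```

Call:
send_rows --series '[[[0,-0.05,0,0,1],[0,-0.05,0,0,1]]]'

```text
time: 21.52
tool_pos: [0.4442, -0.0433, 0.0025]
eef_rot: [0.001, 0.999, -0.051, -0.0]
ft_force: [-1.6, -5.5, 0.8]
finger_gap: 0.0161
```

```bash
python3 v.py 18 160 120 | grep -v r[123]
```

```text
[ 0.4442 -0.0433  0.0025] -5.82 21.525 [-1.6  -5.49  0.79] 0.016083030466267623
tip [0.4705 0.2144 0.0456] [776.4 558.4]
collar [0.4535 0.0472 0.0461] [512.3 432.2]
neck0 [ 0.4471 -0.0154  0.0463] [419.5 387.8]
m [0.4508 0.0185 0.046 ] [469.1 412.1]
slot [0.4651 0.158  0.046 ] [684.3 514.6]
tip lateral error x -0.0004 handle -0.0002
```

View pics/s18.png

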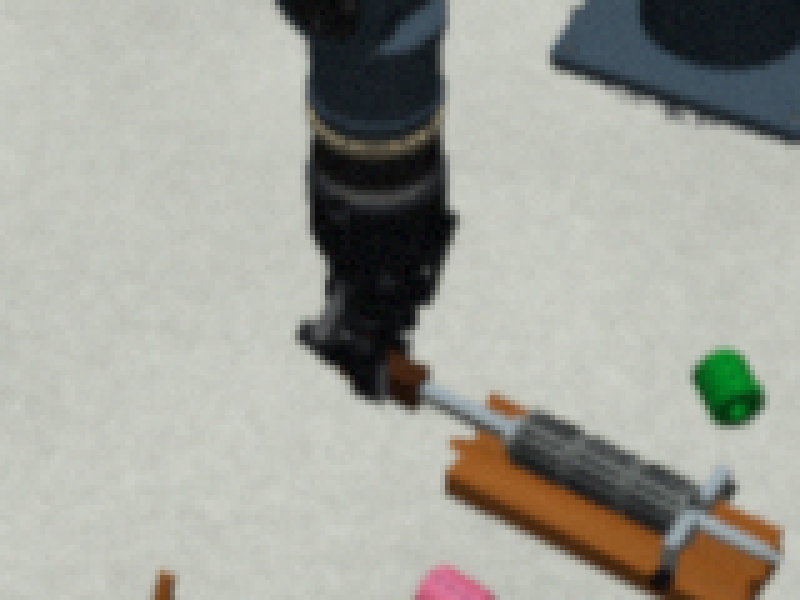

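Call:
send_rows --series '[[[0,0,0,0,1]]]'

```text
time: 21.7
tool_pos: [0.4442, -0.0433, 0.0026]
eef_rot: [0.001, 0.999, -0.051, -0.0]
ft_force: [-1.2, -4.7, -0.6]
finger_gap: 0.0158
```

Call:
send_rows --series '[[[0,0,0,0,1]]]'

```text
time: 21.82
tool_pos: [0.4442, -0.0433, 0.0026]
eef_rot: [0.001, 0.999, -0.051, -0.0]
ft_force: [-1.7, -5.5, 0.0]
finger_gap: 0.0163
```

Call:
send_rows --series '[[[0,0,0,0,1]]]'

```text
time: 21.95
tool_pos: [0.4442, -0.0433, 0.0025]
eef_rot: [0.001, 0.999, -0.051, -0.0]
ft_force: [-1.8, -4.5, -0.5]
finger_gap: 0.0162
```

Call:
send_rows --series '[[[0,0,0,0,1]]]'

```text
time: 22.08
tool_pos: [0.4442, -0.0433, 0.0025]
eef_rot: [0.001, 0.999, -0.051, -0.0]
ft_force: [-1.6, -4.2, 0.4]
finger_gap: 0.0157
```

Call:
send_rows --series '[[[0,-0.03,0,0,1],[0,0,0,0,1]]]'

```text
time: 22.32
tool_pos: [0.4442, -0.0433, 0.0026]
eef_rot: [0.002, 0.999, -0.051, -0.0]
ft_force: [-2.4, -6.1, -0.6]
finger_gap: 0.0159
```

Call:
send_rows --series '[[[0,0,0,0,1],[0,0,0,0,1]]]'

```text
time: 22.58
tool_pos: [0.4442, -0.0433, 0.0026]
eef_rot: [0.002, 0.999, -0.051, -0.0]
ft_force: [-1.7, -4.5, -0.2]
finger_gap: 0.0158
```

Call:
send_rows --series '[[[0,0,0,0,1],[0,0,0,0,1]]]'

```text
time: 22.82
tool_pos: [0.4442, -0.0433, 0.0026]
eef_rot: [0.002, 0.999, -0.051, -0.0]
ft_force: [-2.0, -6.5, -0.2]
finger_gap: 0.0156
```

```bash
python3 -c "
from h import *
for i in range(2):
  cap('top' if i else 'wrist');o=ctrl.get_obs();print(o['time'],o['ft_force'].round(2),o['moment'].round(2))
c=cap('wrist');save(c,'w19.png')
"
```

```text
22.875 [-2.39 -5.57  0.48] [-1.19  0.35  0.09]
22.925 [-2.08 -5.96 -0.04] [-1.17  0.39  0.1 ]
```

Call:
send_rows --series '[[[0,0.08,0,0,1],[0,0.07,0,0,1],[0,0,-0.3,0,1],[0,0,-0.6,0,1],[0,0,-0.8,0,1]]]'

```text
time: 23.6
tool_pos: [0.4439, -0.0432, 0.0195]
eef_rot: [0.0, 0.999, -0.05, -0.0]
ft_force: [-1.3, -2.3, -3.4]
finger_gap: 0.0158
```

Call:
send_rows --series '[[[0,0,-1,0,1],[0,0,-1.2,0,1],[0,0,-1.2,0,1],[0,0,-0.7,0,1],[0,0,-0.3,0,1]]]'

```text
time: 24.22
tool_pos: [0.4447, -0.0432, 0.0643]
eef_rot: [-0.0, 0.999, -0.05, 0.001]
ft_force: [0.3, 0.5, -1.4]
finger_gap: 0.0159
```

Call:
send_rows --series '[[[0,0,0,0,1],[0,0,0,0,1]]]'

```text
time: 24.48
tool_pos: [0.4438, -0.0431, 0.0629]
eef_rot: [-0.0, 0.999, -0.051, -0.001]
ft_force: [0.1, 0.0, -2.3]
finger_gap: 0.016
```

```bash
python3 v.py 20 160 100 | grep -v r[123];python3 cc.py w20.png
```

```text
[ 0.4438 -0.0431  0.0629] -5.8 24.475 [ 0.06  0.03 -2.34] 0.01595292919871518
tip [0.47   0.2145 0.1068] [791.3 586.5]
collar [0.453  0.0474 0.1067] [516.1 459.6]
neck0 [ 0.4466 -0.0153  0.1067] [419.8 415.2]
m [0.4508 0.0185 0.046 ] [469.1 512.1]
slot [0.4651 0.158  0.046 ] [684.3 614.6]
tip lateral error x -0.0009 handle -0.0007
[ 0.4438 -0.0432  0.0629] [[0.9949, -0.101, -0.001], [-0.101, -0.9949, 0.0003], [-0.001, -0.0002, -1.0]] 24.575 [ 0.03 -0.38 -1.63] [-0.17  0.03 -0.02] 0.01603772069057535
```

View pics/s20.png

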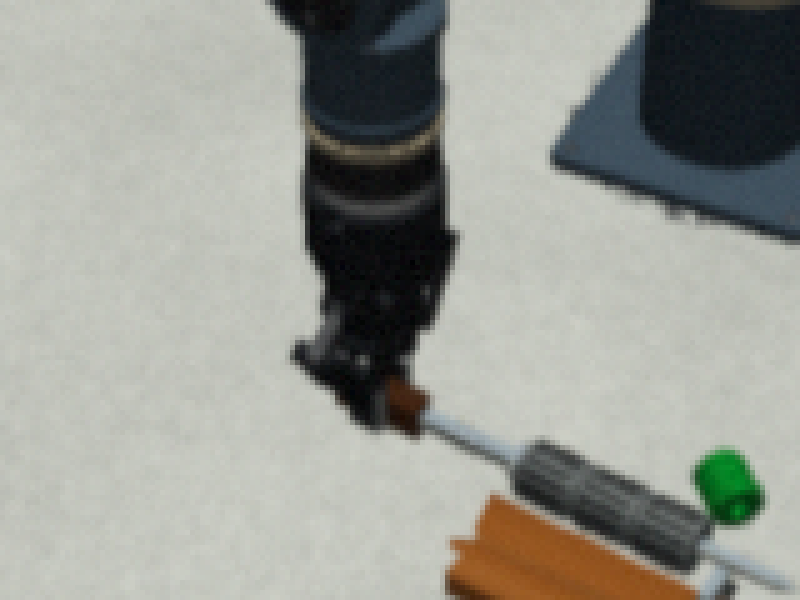

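View pics/w20.png

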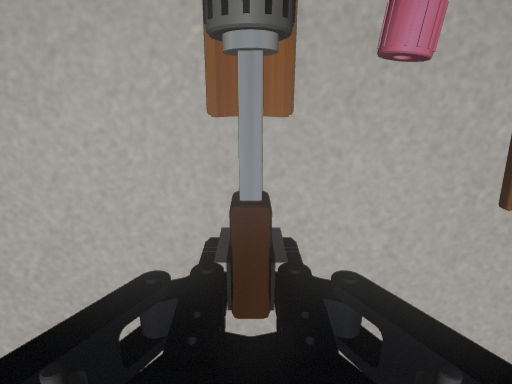

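```bash
python3 plan.py 0.6713 -0.1235 0.100 -3.1 1 10
```

```text
from [ 0.4438 -0.0432  0.0629] h -5.8 tilt [-1.e-03  3.e-04 -1.e+00] n 10
[[2.34, 0.57, -0.37, np.float64(-0.27), 1.0], [2.34, 0.58, -0.37, np.float64(-0.27), 1.0], [2.34, 0.59, -0.37, np.float64(-0.27), 1.0], [2.34, 0.6, -0.37, np.float64(-0.27), 1.0], [2.33, 0.61, -0.37, np.float64(-0.27), 1.0]]
[[2.33, 0.62, -0.37, np.float64(-0.27), 1.0], [2.33, 0.64, -0.37, np.float64(-0.27), 1.0], [2.32, 0.65, -0.37, np.float64(-0.27), 1.0], [2.32, 0.66, -0.37, np.float64(-0.27), 1.0], [2.32, 0.67, -0.37, np.float64(-0.27), 1.0]]
```

Call:
send_rows --series '[[[0.8,0.2,-0.5,-0.2,1],[1.6,0.4,-0.8,-0.2,1],[2.4,0.6,-0.8,-0.3,1],[2.8,0.7,-0.8,-0.3,1],[2.8,0.7,-0.5,-0.3,1]]]'

```text
time: 25.2
tool_pos: [0.5472, -0.0792, 0.0981]
eef_rot: [0.0, 0.999, -0.039, 0.001]
ft_force: [-0.1, -0.4, -0.1]
finger_gap: 0.0162
```

Call:
send_rows --series '[[[2.8,0.7,-0.3,-0.3,1],[2.8,0.8,0,-0.3,1],[2.6,0.7,0,-0.3,1],[2.0,0.6,0,-0.3,1],[1.4,0.4,0,-0.2,1]]]'

```text
time: 25.82
tool_pos: [0.6603, -0.1193, 0.0998]
eef_rot: [0.0, 1.0, -0.027, 0.0]
ft_force: [0.0, -0.3, -0.5]
finger_gap: 0.0161
```

```bash
python3 plan.py 0.6713 -0.1235 0.100 -3.1 1 2
```

```text
from [ 0.6603 -0.1193  0.0998] h -3.1 tilt [ 1.e-04 -1.e-04 -1.e+00] n 2
[[0.56, 0.18, -0.01, np.float64(0.0), 1.0], [0.56, 0.18, -0.01, np.float64(0.0), 1.0]]
```

Call:
send_rows --series '[[[0.6,0.2,0,0,1],[0.4,0.1,0,0,1],[0.1,0,0,0,1],[0,0,0,0,1],[0,0,0,0,1]]]'

```text
time: 26.45
tool_pos: [0.6695, -0.122, 0.1006]
eef_rot: [0.0, 1.0, -0.027, 0.0]
ft_force: [0.2, -0.4, -1.4]
finger_gap: 0.0162
```

```bash
sed 's/.*m.,.0185.*//; /ax=/d; /for n,y,z/,+1d' v.py > v2.py; python3 v2.py 21 130 160; python3 cc.py w21.png; python3 -c "
from h import *
M=T();c=cap('top');save(c,'z.png');np.save('top.npy',c,allow_pickle=True)
d=-M[:3,1];H=M[:3,3]+[0,0,.0438]
for x in (.259,.226,.091,.064,.028): print(x,((proj(c,H+d*x)-[190,70])*5).round(1))
a=cv2.imread('pics/z.png');cv2.imwrite('pics/t21.png',cv2.resize(a[70:190,190:350],(800,600),interpolation=3))"
```

```text
[ 0.6695 -0.122   0.1006] -3.09 26.45 [ 0.19 -0.42 -1.37] 0.01616540491251373
tip [0.6835 0.1366 0.1444] [630.8 496.2]
[ 0.6696 -0.1221  0.1006] [[0.9985, -0.0539, 0.0001], [-0.0539, -0.9985, -0.0001], [0.0001, 0.0001, -1.0]] 26.55 [ 0.42  0.26 -1.84] [-0.15 -0.01 -0.02] 0.016083816515378276
0.259 [ 79.1 159.7]
0.226 [145.1 165.5]
0.091 [414.4 189.5]
0.064 [468.1 194.3]
0.028 [539.7 200.7]Traceback (most recent call last):
  File "v2.py", line 11, in <module>
    P=np.array([.4489+.10245*y,y,z]);print(n,P.round(4),((proj(c,P)-[x0,y0])*5).round(1))
                             ^
NameError: name 'y' is not defined. Did you mean: 'y0'?
```

View pics/s21.png

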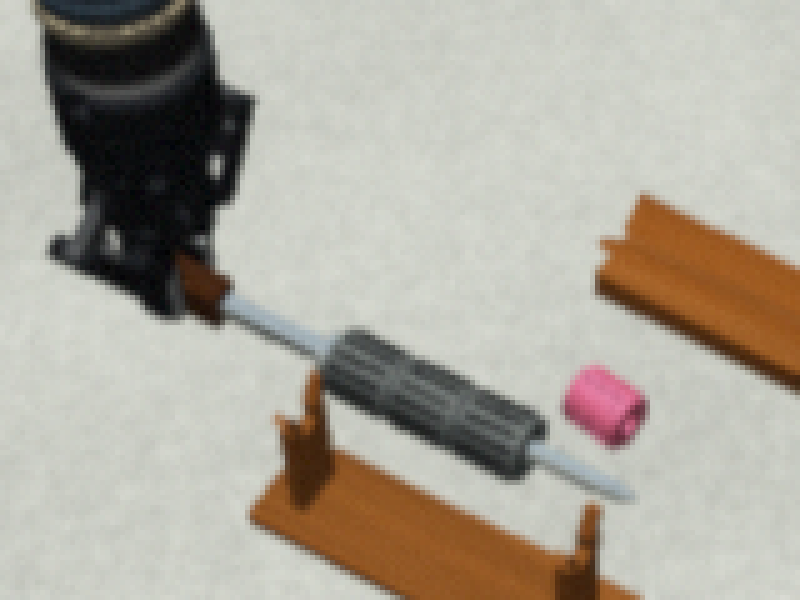

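View pics/t21.png

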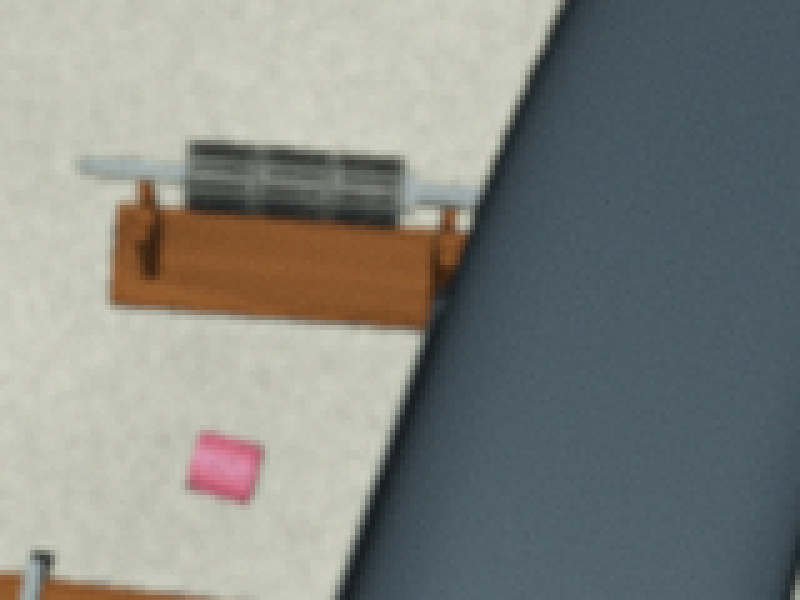

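View pics/w21.png

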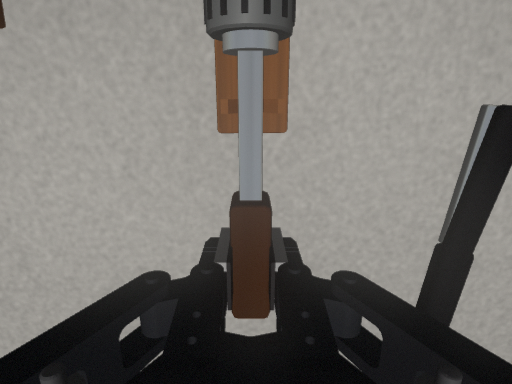

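Call:
send_rows --series '[[[0.2,0.1,0,0,1],[0,0,1,0,1],[0,0,1.5,0,1],[0,0,1,0,1],[0,0,0,0,1]]]'

```text
time: 27.22
tool_pos: [0.6701, -0.1229, 0.0628]
eef_rot: [-0.001, 1.0, -0.027, -0.002]
ft_force: [1.1, -0.3, -1.5]
finger_gap: 0.0153
```

Call:
send_rows --series '[[[0,0,0,0,1],[0,0,0,0,1]]]'

```text
time: 27.48
tool_pos: [0.6723, -0.1235, 0.0663]
eef_rot: [0.0, 1.0, -0.027, 0.001]
ft_force: [-0.3, 0.1, -1.8]
finger_gap: 0.0159
```

```bash
python3 v.py 22 130 160|head -1; python3 cc.py w22.png 180 0 320 150; python3 -c "
from h import *
c=cap('top');save(c,'z.png')
a=cv2.imread('pics/z.png');cv2.imwrite('pics/t22.png',cv2.resize(a[80:140,200:280],(800,600),interpolation=3))"
```

```text
[ 0.6723 -0.1235  0.0663] -3.1 27.475 [-0.31  0.12 -1.82] 0.015885511726488374
[ 0.6722 -0.1235  0.0663] [[0.9985, -0.054, 0.0014], [-0.054, -0.9985, -0.0004], [0.0014, 0.0003, -1.0]] 27.575 [ 0.14 -0.38 -2.32] [-0.15 -0.04 -0.04] 0.01602601598221689
scale 4.0
```

View pics/s22.png

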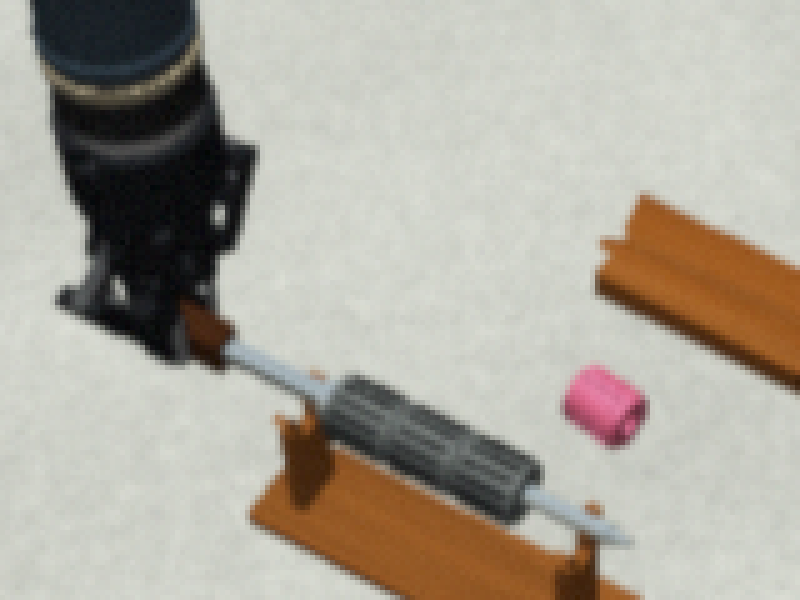

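View pics/t22.png

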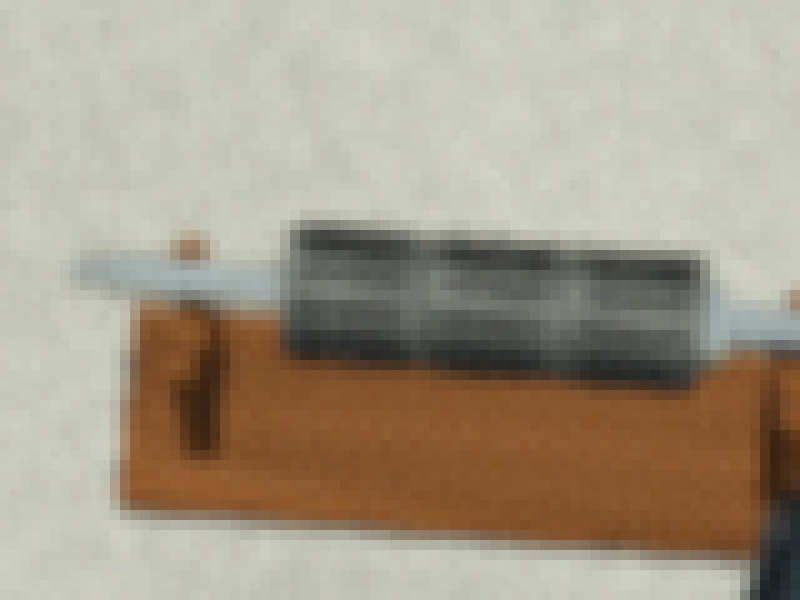

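View pics/w22.png

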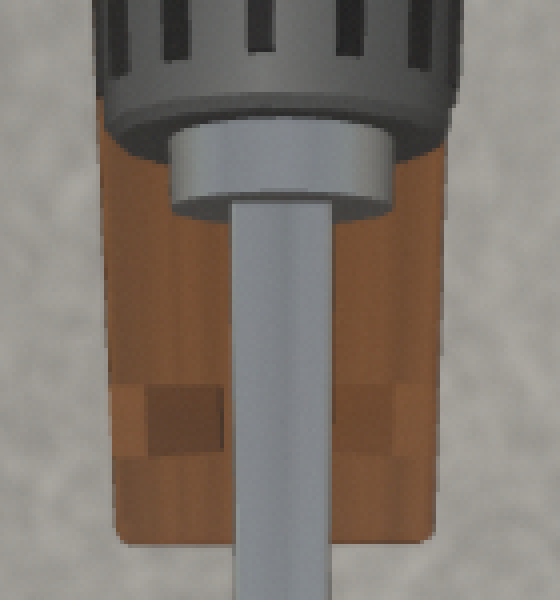

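Call:
send_rows --series '[[[-0.1,0,0.6,0,1],[0,0,0.6,0,1],[0,0,0.4,0,1],[0,0,0.2,0,1]]]'

```text
time: 28.12
tool_pos: [0.6702, -0.1231, 0.0466]
eef_rot: [-0.0, 1.0, -0.027, -0.001]
ft_force: [-0.5, -0.5, -1.7]
finger_gap: 0.0159
```

Call:
send_rows --series '[[[0,0,0.3,0,1],[0,0,0.3,0,1],[0,0,0.2,0,1]]]'

```text
time: 28.5
tool_pos: [0.6707, -0.1232, 0.0392]
eef_rot: [-0.0, 1.0, -0.027, -0.0]
ft_force: [-0.3, -0.2, -1.7]
finger_gap: 0.0157
```

```bash
python3 v.py 23 130 160|head -1; python3 cc.py w23.png 180 0 320 150
```

```text
[ 0.6707 -0.1232  0.0392] -3.1 28.5 [-0.27 -0.15 -1.7 ] 0.0156975998575759
[ 0.6705 -0.1232  0.0391] [[0.9985, -0.054, -0.0005], [-0.054, -0.9985, 0.0001], [-0.0005, -0.0001, -1.0]] 28.6 [ 0.67  0.04 -1.71] [-0.18  0.03  0.02] 0.015927736899403373
scale 4.0
```

View pics/s23.png

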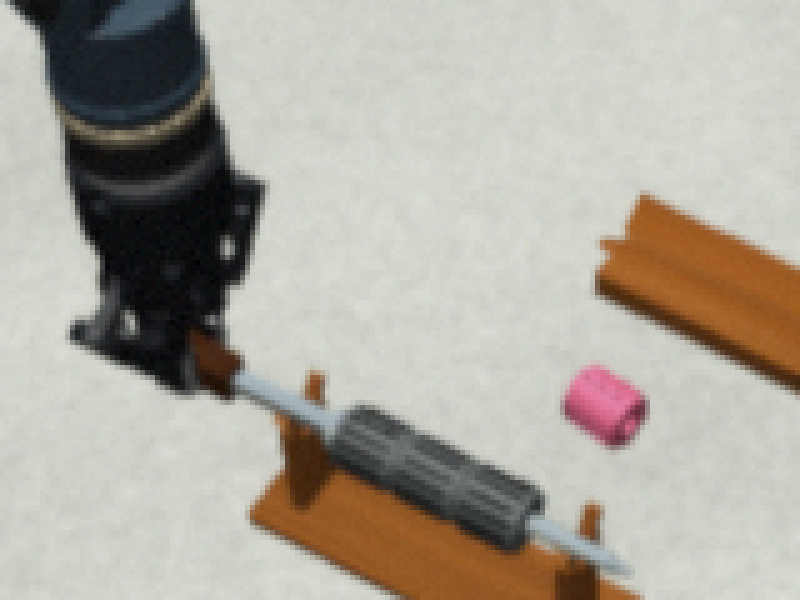

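View pics/w23.png

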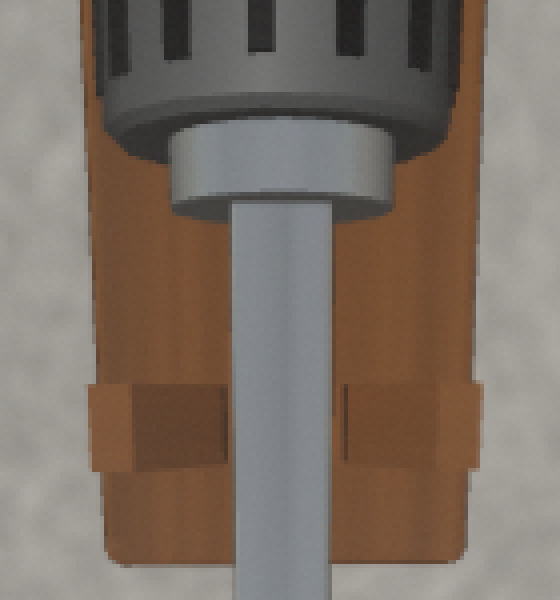

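Call:
send_rows --series '[[[0.05,0,0.2,0,1],[0,0,0.2,0,1],[0,0,0.2,0,1],[0,0,0.1,0,1],[0,0,0,0,1]]]'

```text
time: 29.22
tool_pos: [0.6711, -0.1232, 0.0323]
eef_rot: [-0.0, 1.0, -0.027, -0.0]
ft_force: [0.2, 0.7, -1.9]
finger_gap: 0.0162
```

Call:
send_rows --series '[[[0,0,0.05,0,1],[0,0,0,0,1]]]'

```text
time: 29.48
tool_pos: [0.6713, -0.1233, 0.0321]
eef_rot: [0.0, 1.0, -0.027, 0.0]
ft_force: [-0.0, -0.5, -1.1]
finger_gap: 0.0161
```

Call:
send_rows --series '[[[0,0,0.05,0,1],[0,0,0.05,0,1],[0,0,0,0,1]]]'

```text
time: 29.85
tool_pos: [0.6714, -0.1233, 0.0316]
eef_rot: [0.0, 1.0, -0.027, 0.0]
ft_force: [-1.9, -0.6, 2.1]
finger_gap: 0.0158
```

Call:
send_rows --series '[[[0,0,0.05,0,1],[0,0,0,0,1]]]'

```text
time: 30.1
tool_pos: [0.6715, -0.1233, 0.0313]
eef_rot: [0.0, 1.0, -0.027, 0.0]
ft_force: [-2.2, -0.0, 4.8]
finger_gap: 0.0159
```

Call:
send_rows --series '[[[0,0,-0.05,0,1],[0,0,0,0,2],[0,0,0,0,3],[0,0,0,0,4],[0,0,0,0,5]]]' --force 40

```text
time: 30.72
tool_pos: [0.6711, -0.1232, 0.0305]
eef_rot: [-0.0, 1.0, -0.027, -0.0]
ft_force: [0.3, -0.4, -0.9]
finger_gap: 0.0501
```

Call:
send_rows --series '[[[0,0,0,0,5],[0,0,0,0,5]]]'

```text
time: 30.98
tool_pos: [0.6712, -0.1233, 0.0309]
eef_rot: [0.0, 1.0, -0.027, 0.0]
ft_force: [-0.6, 0.3, -0.4]
finger_gap: 0.0501
```

```bash
python3 v.py 24 130 160|head -1; python3 cc.py w24.png
```

```text
[ 0.6712 -0.1233  0.0309] -3.1 30.975 [-0.58  0.27 -0.37] 0.050108612719763426
[ 0.6712 -0.1233  0.0309] [[0.9985, -0.0541, 0.0001], [-0.0541, -0.9985, -0.0], [0.0001, 0.0, -1.0]] 31.075 [ 1.37  0.   -0.  ] [ 0.01 -0.05  0.01] 0.05032025160909866
```

View pics/s24.png

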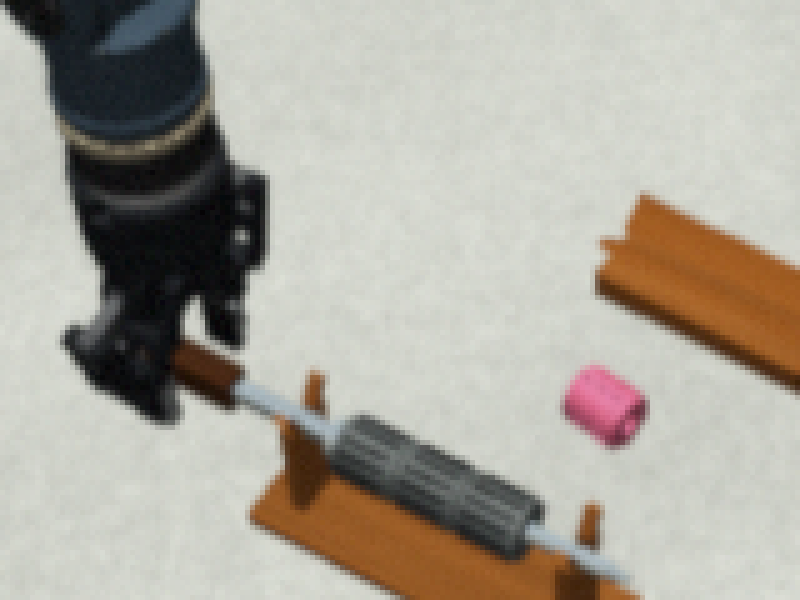

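View pics/w24.png

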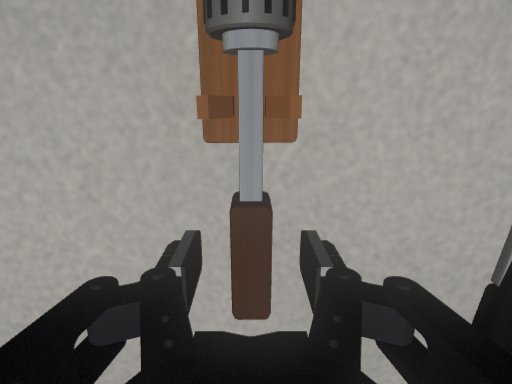

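Released, with the rod lying in both rests. Now I'll retreat upward.

Call:
send_rows --series '[[[0,0,-1.5,0,5],[0,0,-3,0,5],[0,0,-4,0,5],[0,0,-4,0,5],[0,0,-3,0,5]]]'

```text
time: 31.7
tool_pos: [0.672, -0.1235, 0.19]
eef_rot: [0.001, 1.0, -0.027, 0.002]
ft_force: [0.3, -0.2, -0.6]
finger_gap: 0.0499
```

Call:
send_rows --series '[[[-3,0,-1,0,5],[-4,0,0,0,5],[-3,0,0,0,5],[0,0,0,0,5],[0,0,0,0,5]]]'

```text
time: 32.33
tool_pos: [0.5722, -0.1181, 0.1971]
eef_rot: [0.0, 1.0, -0.027, 0.001]
ft_force: [0.2, -0.0, 0.1]
finger_gap: 0.05
```

```bash
python3 v.py 25 130 160|head -1; python3 cc.py w25.png; python3 -c "
from h import *
c=cap('top');save(c,'z.png')
a=cv2.imread('pics/z.png');cv2.imwrite('pics/t25.png',cv2.resize(a[60:180,190:350],(800,600),interpolation=3))"
```

```text
[ 0.5722 -0.1181  0.1971] -3.1 32.325 [ 0.21 -0.01  0.1 ] 0.04997876902581133
[ 0.5724 -0.1181  0.1965] [[0.9985, -0.0539, 0.0014], [-0.0539, -0.9985, -0.0004], [0.0015, 0.0003, -1.0]] 32.425 [-0.58 -0.07 -0.44] [ 0.01 -0.02 -0.06] 0.04988419778356152
```

View pics/s25.png

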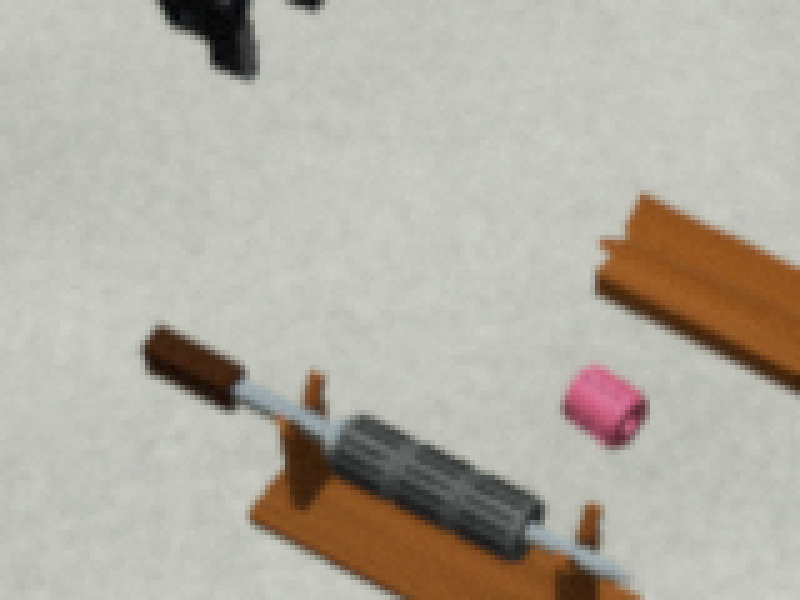

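View pics/w25.png

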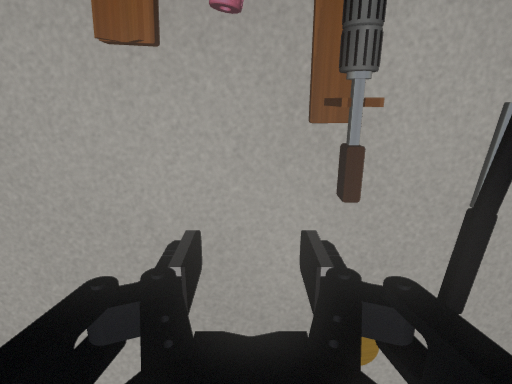

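The loaded rod lies in both rests: the handle is at about (190,365) in the scene crop, and the three rollers sit closed up against the collar. The gripper is clear of everything.

```bash
python3 -c "
from rig import ctrl
print(ctrl.hand_in())"
```

```text
the job is handed in; nothing more can be done
None
```

The job is done and handed in at about 32 s. The loaded rod is back in both rests of its stand, with the three rollers closed up at the collar, and the gripper is open and clear.

- **Grasp:** My first attempt closed on nothing. The fingers end about 28 mm above where the reported TCP says they do. I checked this in the wrist and scene pictures, went lower and then held the handle firmly with no slip visible.
- **Threading:** The rod went through all three rollers, with no force above about 1 N noise and no roller displaced.
- **Pressing:** I felt the backstop at TCP y = -0.043. I then held the rollers pressed for about 1.3 s at roughly 4.3 to 6.6 N along the axis, well under 20 N. There was also about 2 N sideways in x during the hold.
- **Return:** I lifted the stack straight off and lowered it into the rests, with about 5 N of contact at the end, then released.
- **Last checks:** The final scene and wrist pictures show the rod seated and the rollers still together. The pink look-alike is where it was. I never moved to or touched the bottle, jar, comb, green roller or turquoise tray, but I did not measure them again at the end.

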